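Lock the filter holder into the coffee machine and start the rinse

TASK

Get the coffee machine on the trolley ready by rinsing it with the empty filter holder: take the filter holder out of its wooden stand, lift it up into the machine's group head with its handle turned to the left (as seen by someone facing the machine), and twist it until it is locked fully home with the handle pointing straight out from the machine's front. Then press the red brew button on top of the machine right down and let it go; leave the steel tumbler standing under the spouts and do not disturb the other things on the trolley.

Things in the scene. Friction and masses are not known exactly. Their poses are not given: they have to be found in the camera images.
- machine: White coffee machine, fixed, 180 mm wide, 370 deep, 320 high (338 with the cup rail). Origin on the work surface straight below the group head's axis; front faces -x, +y is the left of someone facing the front, z up. Column from 60 mm behind the axis; drip tray to 100 mm in front, grid 45 mm high; thin steam wand on the right, 108 to 123 mm from the axis.
- hood_front (a point): Centre of the lower front edge of the machine's hood, which overhangs the group head and the gripper's room: 72 mm in front of the group axis, 225 mm high. The hood is flat-sided, 90 mm to either side of the axis, from 225 to 315 mm height, and runs back to the column.
- group_mouth (a point): Centre of the group head's open underside, 188 mm high, axes as the machine's. Steel collar, 104 mm outer diameter. Inside its lower edge a 6 mm thick ledge of inner radius 36 mm, with two 26 mm gaps for the lugs. They pass when the filter holder's yaw is the machine's minus 60 degrees: handle 60 degrees to the left, at the black mark. About 4 degrees and 2 mm of error are tolerated.
- group_seat (a point): On the group axis, 205 mm high, axes as the machine's: the centre of the filter holder's rim when locked. A sprung gasket meets the rim 2.5 mm lower (2 N, 8 N when fully pressed). Lift the rim to 1 to 3 mm below this point, then turn 60 degrees anticlockwise seen from above: 4 mm ramps draw it up onto flat ledges. Locked: handle straight out, at the red mark; a stop is 6 degrees beyond.
- filter_holder: Steel portafilter with black handle, 0.3 kg, 190 mm long. Origin on the basket axis in the rim plane; z up, handle along -x, level. Basket 62 mm wide, 40 deep, rim 68; lugs at +y and -y out to 41 mm, 20 wide, 5 to 11 below the rim plane. Spouts down to 62 below it. Centre of mass 19 mm from the axis, handle side.
- handle_mid (a point): Middle of the filter holder's handle, 105 mm from the basket axis, 22 mm below the rim plane; axes as the filter holder's. The handle is a flat-sided bar, 26 mm wide, 28 mm high, 86 mm long (62 to 148 mm from the axis), joined to the basket by a 14 mm round neck.
- stand: Wooden stand, fixed, 105 by 105 mm, 53 high, origin under its centre. At the start the filter holder sits level in its well (65 mm square, 18 mm deep), centred, rim 75 mm above the surface, handle to the stand's -x, where the wall is low. It comes out straight up; its spouts clear the walls once raised 45 mm.
- brew (a joint): Travel of the brew button, m: 0 up, 0.006 fully down; a spring pushes it up again; fully down takes 5 N.
- brew_top (a point): Centre of the top of the red round brew button (32 mm diameter) on the machine's top, 333 mm high, 28 mm in front of the group axis (machine x = -28 mm); pressed straight down.
- tumbler: Steel tumbler, 56 mm high, 62 mm mouth, standing on the drip tray grid under the group head, its mouth 101 mm above the work surface. Origin: centre of its underside.
- tray: Shallow wooden pull-out tray, fixed, 460 by 230 mm, rim 32 mm high, floor 10 mm high; origin under its centre. It holds the dabbas, the tiffin, the pickle pot and the fork.
- dabba1: Small round steel dabba with lid, 72 mm diameter, 65 mm high, on the tray. Origin: centre of its underside.
- dabba2: Another dabba of the same kind, on the tray.
- dabba3: Another dabba of the same kind, on the tray.
- tiffin: Tall blue plastic tiffin of three tiers, 114 mm diameter, 184 mm high (carrying bow to 212 mm), on the tray. Origin: centre of its underside.
- pickle_pot: White ceramic pickle pot with a brown lid, 94 mm diameter, 107 mm high, on the tray. Origin: centre of its underside.
- fork: Green plastic fork, 180 mm long, lying on the tray.
- milk_jug: Small steel milk jug with spout and handle, 82 mm diameter, 96 mm high, standing at the back of the trolley. Origin: centre of its underside.
Things that resemble listed ones, but are neither listed nor needed, are in the scene too. Leave any yellow look-alike of the filter_holder alone.

How it is judged:
By the outcome, as a careful person would: the job done as asked, in the order asked, and still so for the second after the job is handed in, with the robot touching nothing.
It also fails if it takes over 72 s, if anything falls off the work surface, if the arm or the gripper's body presses on something with over 40 N, if the wrist force passes 120 N, or if a joint passes its speed limit or range.

ROBOT

A 6-joint arm with a two-finger parallel gripper is mounted at the origin on the work surface. World frame = base frame: x ahead of the robot, y to its left, z up, the work surface at z = 0. Lengths are in m, angles in rad, forces in N, time in s.
With the tool pointing down it reaches from about 0.35 to 0.775 m from the base axis. Payload 5.5 kg.
Tool frame: the origin (TCP) lies between the finger pads; the fingertips stand 11 mm ahead of it and the grasp point (between the pads) lies 8 mm behind it (tips_ahead is the distance from the TCP to the fingertips, in m); z points along the fingers, y is the line along which they close (so a half turn about z gives the same grasp; the last joint's range is limited). The gripper opens to 85 mm and grips with 20 to 120 N. Pads are 22 mm wide; open, the fingers measure 114 mm over their backs; the gripper's body (76 mm by 85 mm) begins 54 mm behind the grasp point. The pads swing forward as they close: fully open they stand 13 mm farther back than shut.
Start: joints at [1.139, 0.313, 0.046, 1.304, 0, 1.431], TCP at [0.165, 0.551, 0.242] pointing down, gripper open.
Joint ranges: [-2.76, 2.76], [-0.86, 1.69], [-1.03, 1.26], [-2.2, 2.34], [-1.47, 1.5], [-3.14, 3.14]. Speed limits (rad/s): [2.57, 2.57, 3.14, 3.14, 3.14, 3.14].

INTERFACE

Orientations are given as a unit quaternion [w, x, y, z].
In Python, from workcell import * gives the robot as it stands. The module is installed in compiled form; this text tells all that it offers.
- The arm moves only by the tool jog_arm, never from a script. Its argument "moves" is a list of rows, each an object with "fingers": the closure, from 0 (fully open) to 1 (shut); "slide": the shift along the tool's x, y, z in mm, a list of three; "angular": the turn, a rotation vector about the tool's x, y, z in degrees, a list of three. A call has 1 to 10 rows; each row is the pose to reach, as a shift and turn from the pose commanded when the call began, along the tool's axes at that moment; what a row does not reach only later rows make up. A row lasts 1/12 s, in which the tool goes at most 41.7 mm and 7.16 degrees, less where a joint would pass 70% of its speed; a pose out of reach is approached as far as the arm can. A call with a gripper value outside its range is refused whole. The fingers move at their own pace and stop on an object; "squeeze" is the grip in N (left out, the last holds). Time passes only in rows, so rows that repeat a pose let the fingers close. It gives the time, the measured TCP pose, the force, the opening and the grip force at its end, in the units of the state.
- get_state(): the state, without advancing time (a new reading comes with each control period).
- read_camera(name): name is "scene" or "top" or "wrist"; returns a dict with "color" (400x640x3 uint8, red, green, blue), "fovy" (degrees; the focal length in pixels is half the picture's height over the tangent of half this angle, whatever the lens; pixels are square), "cx", "cy" (the principal point, pixels), "world_from_camera" (4x4, takes a point from camera to world coordinates); the wrist camera has in their place "tool_from_camera" (4x4, takes a point from camera to tool coordinates, whose origin is the TCP and whose axes are the flange's). Camera axes: x right, y down, z forward; pixel columns grow to the right and rows downward; lengths in m; the calibration is good to about 2 mm. A picture is of the moment at which its call begins: read the wrist's pose just before it. There is no depth.
- hand_in(): hands the job in; it is judged then, once.
Trained networks look in a picture, given as the dict that the camera call returned (one of the last four; its "shot" number tells which), for a name from the list of things; names that differ only in an ending like _2 or _b are one class to them, and where a whole thing is asked for, a point or a joint stands for the part that bears it (a point fixed in the world has none). Each returns a list of dicts, best first, with "p" (0 to 1); they miss things now and then, are a little off and sometimes report something else, mostly with a low value. They report only what shows in the picture. A call takes as long as a camera call. They do not tell look-alikes from the thing itself.
- look_for(target, picture): "point" ([column, row] in pixels, amid what is visible of it).
- tip_of(target, picture): "point" ([column, row] in pixels: a listed point, or the origin of a listed thing).
The state is a dict: "clock": time; "joint_pos": joint angles; "qvel": joint speeds; "tau": joint torques, N m; "tcp_pos": TCP position; "orientation": TCP orientation; "wrist_force": force on the tool from outside, world axes, zero at the start; "ft_torque": the same for the moment, N m; "finger_gap": finger opening in m; "grip_force": force on a finger pad.
Only numpy, scipy, OpenCV 4.12 (cv2) and the standard library are available. Lean on these libraries where they do the work, as an engineer would, in place of code of your own. Each camera call takes 0.05 s, during which the arm holds its last target. There are 200 camera calls.

## Working session

There is one attempt and no reset: what is moved stays moved. The work goes in short steps, Python scripts to look and compute and a tool call to move; the robot and the scene stay as the last step left them, time stands still between calls to the robot, and variables do not carry over. Pictures are saved under pics/ and viewed, at most 10 in all, crops included, and the job is handed in when it is done.

Besides the shell and the picture viewer there is one more tool, called as name(argument=value, ...) on one line, values as JSON. jog_arm: Moves the arm, as the interface text tells. Its arguments: {"type":"object","properties":{"moves":{"type":"array","items":{"type":"object","properties":{"fingers":{"type":"number"},"slide":{"type":"array","items":{"type":"number"}},"angular":{"type":"array","items":{"type":"number"}}}}},"squeeze":{"type":"number"}},"required":["moves"]}

```bash
mkdir -p pics
cat > h.py <<'E'
from workcell import *
import numpy as np, cv2
from scipy.spatial.transform import Rotation as R
def Rq(q): return R.from_quat([q[1],q[2],q[3],q[0]])
def cam(name):
    s=get_state(); p=read_camera(name)
    if 'world_from_camera' in p: T=np.array(p['world_from_camera'])
    else:
        W=np.eye(4); W[:3,:3]=Rq(s['orientation']).as_matrix(); W[:3,3]=s['tcp_pos']; T=W@np.array(p['tool_from_camera'])
    p['T']=T; p['f']=200/np.tan(np.radians(p['fovy'])/2); return p
def ray(p,uv):
    d=p['T'][:3,:3]@np.array([(uv[0]-p['cx'])/p['f'],(uv[1]-p['cy'])/p['f'],1]); return p['T'][:3,3],d
def atz(p,uv,z):
    o,d=ray(p,uv); return o+d*(z-o[2])/d[2]
def proj(p,X):
    c=np.linalg.inv(p['T'])@np.append(X,1); return [p['f']*c[0]/c[2]+p['cx'],p['f']*c[1]/c[2]+p['cy']]
def tri(obs):
    A=np.zeros((3,3));b=np.zeros(3)
    for p,uv in obs:
        o,d=ray(p,uv); d=d/np.linalg.norm(d); M=np.eye(3)-np.outer(d,d); A+=M;b+=M@o
    return np.linalg.solve(A,b)
def save(p,n): cv2.imwrite('pics/'+n,p['color'][:,:,::-1])
E
python3 - <<'E'
from h import *
np.set_printoptions(precision=4,suppress=True)
s=get_state(); print({k:np.round(v,3) for k,v in s.items()})
a=cam('scene');b=cam('top')
save(a,'s1.png');save(b,'t1.png')
for p,n in((a,'scene'),(b,'top')):
    print(n,p['T'][:3,3],p['T'][:3,2],p['f'])
Z={'machine':0,'hood_front':.225,'group_mouth':.188,'group_seat':.205,'filter_holder':.075,'handle_mid':.053,'stand':0,'brew_top':.333,'tumbler':.045,'tray':0,'milk_jug':0,'dabba1':.01,'tiffin':.01,'pickle_pot':.01}
for t,z in Z.items():
    for p,n in((a,'scene'),(b,'top')):
        for r in tip_of(t,p)[:3]: print(t,n,round(r['p'],2),np.round(r['point'],1),atz(p,r['point'],z)[:2])
E
```

```text
{'clock': np.float64(0.0), 'joint_pos': array([1.139, 0.314, 0.045, 1.304, 0.   , 1.431]), 'qvel': array([-0.   ,  0.001,  0.001,  0.002, -0.001,  0.002]), 'tau': array([  0.   , -48.063,  29.853,   0.019,   0.   ,  -0.   ]), 'tcp_pos': array([0.165, 0.55 , 0.241]), 'orientation': array([-0.   ,  0.145,  0.989, -0.001]), 'wrist_force': array([ 0.413,  0.112, -0.158]), 'ft_torque': array([-0.028,  0.02 ,  0.033]), 'grip_force': np.float64(0.0), 'finger_gap': np.float64(0.085)}
scene [ 1.1401 -0.8035  0.9081] [-0.5272  0.5764 -0.6244] 364.7722405129075
top [ 0.4414 -0.1874  1.3479] [ 0.0926  0.0112 -0.9956] 378.54504478851
machine scene 0.86 [375.2 204.3] [0.5703 0.1574]
machine scene 0.46 [240.  304.7] [ 0.5303 -0.4827]
machine top 0.73 [227.6 203.4] [0.5759 0.1602]
hood_front scene 0.82 [379.4 164. ] [0.6007 0.1065]
hood_front top 0.65 [228.8 177.8] [0.6309 0.1017]
group_mouth scene 0.82 [379.8 166.2] [0.5805 0.1449]
group_mouth scene 0.32 [233.9 270.3] [ 0.5632 -0.4929]
group_seat scene 0.64 [378.8 157.8] [0.5607 0.1655]
filter_holder scene 0.81 [263.4 223.9] [ 0.3879 -0.2508]
filte
[... 812 characters left out ...]
1]
milk_jug scene 0.91 [359.9 296.3] [ 0.78   -0.2298]
milk_jug scene 0.53 [302.  237.8] [ 0.4789 -0.1617]
milk_jug top 0.63 [340.7 157.7] [ 0.7489 -0.2433]
dabba1 scene 0.97 [285.5 315.2] [ 0.6626 -0.4244]
dabba1 scene 0.95 [268. 300.] [ 0.587  -0.4219]
dabba1 scene 0.7 [251.  284.9] [ 0.5066 -0.4184]
dabba1 top 0.86 [392.5 204.5] [ 0.5808 -0.4286]
dabba1 top 0.76 [391.6 223. ] [ 0.5151 -0.4254]
dabba1 top 0.68 [390.6 182.7] [ 0.6588 -0.4218]
tiffin scene 0.8 [197.1 286.3] [ 0.3846 -0.5297]
tiffin scene 0.29 [327.9 258.9] [ 0.6178 -0.1851]
tiffin top 0.95 [422.7 266.1] [ 0.3664 -0.5338]
pickle_pot scene 0.77 [230.3 272.2] [ 0.4181 -0.4285]
pickle_pot top 0.67 [395.2 253. ] [ 0.4101 -0.438 ]
```

View pics/t1.png

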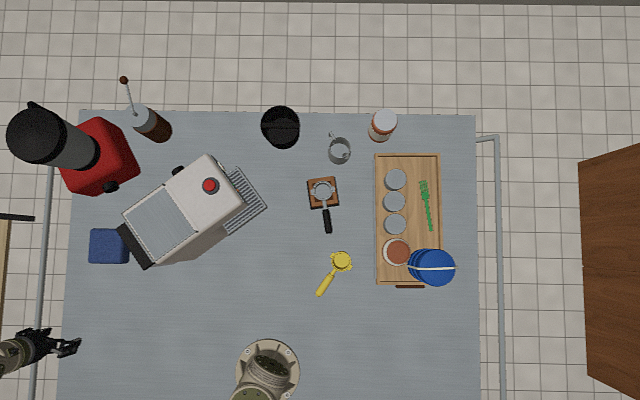

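View pics/s1.png

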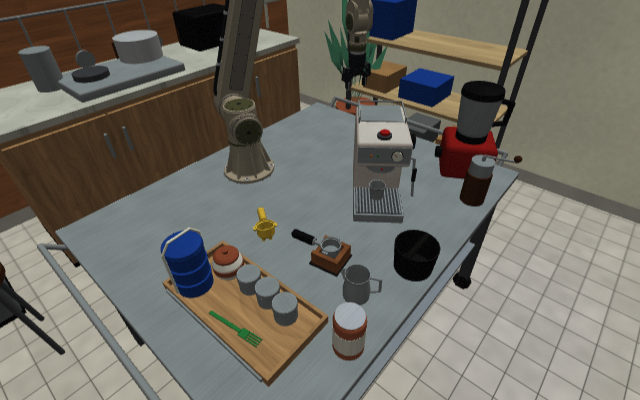

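The top picture shows the steel filter holder in its wooden stand at about (322,192), with its handle towards (328,225). The yellow look-alike is at (340,265). The machine's red button is at (210,185) and its front faces right and up, towards the drip tray at (245,200). The scene picture agrees: machine at (380,150), tumbler at (377,187), stand at (330,257), and a clear space in front of the machine.

Run:
```python
from h import *
np.set_printoptions(precision=4,suppress=True)
b=cam('top'); a=cam('scene')
obs=[]
for p in(b,a):
    c=p['color'].astype(int); m=((c[...,0]>120)&(c[...,1]<70)&(c[...,2]<70)).astype(np.uint8)
    n,l,st,ce=cv2.connectedComponentsWithStats(m)
    g=[224,180] if p is b else [385,133]
    k=min(range(1,n),key=lambda i:(np.hypot(*(ce[i]-[210,185] if p is b else ce[i]-[385,133]))) if st[i][4]>20 else 1e9)
    print(st[k],ce[k],atz(p,ce[k],.331)); obs.append((p,ce[k]))
print('tri',tri(obs))
g=cv2.cvtColor(b['color'],cv2.COLOR_RGB2GRAY)
L=cv2.createLineSegmentDetector().detect(g)[0][:,0]
for x in L:
    if 110<x[0]<275 and 145<x[1]<275 and np.hypot(x[0]-x[2],x[1]-x[3])>25:
        A=atz(b,x[:2],.315);B=atz(b,x[2:],.315);d=B-A; print(np.round(x),A[:2],B[:2],np.degrees(np.arctan2(d[1],d[0]))%90)
w=cam('wrist'); print(np.array(w['tool_from_camera'])); print(w['f'])
for y in (100,129,150):pass
```

```text
[203 180  12  11  97] [208.7629 184.6289] [0.5933 0.1283 0.331 ]
[381 130   9   4  27] [384.8148 131.4074] [0.5894 0.1385 0.331 ]
tri [0.5938 0.1278 0.3364]
[204. 154. 165. 181.] [0.682  0.1515] [0.6028 0.2555] 37.30858150461272
[127. 263.  89. 263.] [0.3766 0.3467] [0.3747 0.4491] 1.054618374835755
[124. 221. 154. 264.] [0.4899 0.3609] [0.3751 0.2726] 37.53808582116176
[266. 208. 230. 235.] [ 0.5323 -0.0277] [0.4578 0.0693] 37.480880392414704
[161. 186. 123. 212.] [0.5908 0.2667] [0.5154 0.3655] 37.324939113555345
[241. 201. 206. 153.] [0.5523 0.0418] [0.6841 0.1462] 38.38936207041234
[228. 233. 266. 206.] [0.4625 0.0739] [ 0.5394 -0.0265] 37.4264875343174
[158. 263. 240. 203.] [0.3779 0.261 ] [0.545  0.0451] 37.73181894766678
[229. 234. 193. 260.] [0.4594 0.073 ] [0.3891 0.1668] 36.825581588811744
[193. 259. 153. 267.] [0.3916 0.167 ] [0.3682 0.2745] 12.286889677641554
[165. 188. 193. 229.] [0.5844 0.2553] [0.4738 0.1709] 37.356833005109934
[256. 199. 222. 223.] [0.5572 0.0024] [0.4894 0.0921] 37.046702247549305
[125. 215. 163. 187.] [0.5084 0.3615] [0.5865 0.2589] 37.30695682467328
[239. 167. 267. 204.] [0.647  0.0502] [ 0.5434 -0.029 ] 37.41202379480768
[228. 226. 258. 204.] [0.4834 0.0751] [ 0.5454 -0.006 ] 37.43917364464698
[258. 202. 225. 225.] [ 0.5502 -0.0048] [0.4838 0.0823] 37.30335359939944
[226. 223. 255. 202.] [0.4898 0.082 ] [0.5492 0.0049] 37.61361505361021
[[ 0.0009 -0.952  -0.3062  0.079 ]
 [ 1.      0.0004  0.0015 -0.0013]
 [-0.0013 -0.3062  0.952  -0.1314]
 [ 0.      0.      0.      1.    ]]
352.2097756836928
```

jog_arm(moves=[{"slide":[0,0,-40],"fingers":0},{"slide":[0,0,-80],"fingers":0},{"slide":[0,0,-120],"fingers":0},{"slide":[0,0,-160],"fingers":0},{"slide":[0,0,-180],"fingers":0}])

```text
schema error: expected keys fingers, slide, angular
```

The button triangulates to (0.594, 0.128, 0.336), which fits its given height of 0.333. The edge lines give a machine yaw of about 127.4°, so the group axis is near (0.577, 0.150).

jog_arm(moves=[{"slide":[0,0,-40],"fingers":0,"angular":[0,0,7]},{"slide":[0,0,-80],"fingers":0,"angular":[0,0,14]},{"slide":[0,0,-120],"fingers":0,"angular":[0,0,21]},{"slide":[0,0,-160],"fingers":0,"angular":[0,0,28]},{"slide":[0,0,-180],"fingers":0,"angular":[0,0,33]}])

```text
clock: 2.07
tcp_pos: [0.1655, 0.5508, 0.4275]
orientation: [-0.0, 0.423, 0.906, 0.003]
wrist_force: [-0.7, 0.3, 0.6]
finger_gap: 0.0852
grip_force: 0.0
```

jog_arm(moves=[{"slide":[-380,-50,0],"fingers":0,"angular":[0,0,66]},{"slide":[-380,-50,0],"fingers":0,"angular":[0,0,66]},{"slide":[-380,-50,0],"fingers":0,"angular":[0,0,66]},{"slide":[-380,-50,0],"fingers":0,"angular":[0,0,66]},{"slide":[-380,-50,0],"fingers":0,"angular":[0,0,66]},{"slide":[-380,-50,0],"fingers":0,"angular":[0,0,66]},{"slide":[-380,-50,0],"fingers":0,"angular":[0,0,66]},{"slide":[-380,-50,0],"fingers":0,"angular":[0,0,66]},{"slide":[-380,-50,0],"fingers":0,"angular":[0,0,66]},{"slide":[-380,-50,0],"fingers":0,"angular":[0,0,66]}])

```text
clock: 2.9
tcp_pos: [0.3756, 0.2242, 0.4222]
orientation: [0.001, 0.85, 0.527, 0.0]
wrist_force: [1.0, 0.4, 0.2]
finger_gap: 0.0853
grip_force: 0.0
```

jog_arm(moves=[{"slide":[-325,228,0],"fingers":0,"angular":[0,0,54]},{"slide":[-325,228,0],"fingers":0,"angular":[0,0,54]},{"slide":[-325,228,0],"fingers":0,"angular":[0,0,54]},{"slide":[-325,228,0],"fingers":0,"angular":[0,0,54]},{"slide":[-325,228,0],"fingers":0,"angular":[0,0,54]},{"slide":[-325,228,0],"fingers":0,"angular":[0,0,54]},{"slide":[-325,228,0],"fingers":0,"angular":[0,0,54]},{"slide":[-325,228,0],"fingers":0,"angular":[0,0,54]},{"slide":[-325,228,0],"fingers":0,"angular":[0,0,54]},{"slide":[-325,228,0],"fingers":0,"angular":[0,0,54]}])

```text
clock: 3.73
tcp_pos: [0.4378, -0.167, 0.4217]
orientation: [0.0, 0.996, 0.088, -0.0]
wrist_force: [0.5, -0.0, -0.3]
finger_gap: 0.0854
grip_force: 0.0
```

```bash
cat >> h.py <<'E'
U=np.array([0,0,1.])
def tool(F,psi,d=.12,t=45):
    "TCP pose gripping the handle with the filter holder's rim centre at F, yaw psi (deg)"
    t=np.radians(t);ps=np.radians(psi);h=np.array([np.cos(ps),np.sin(ps),0])
    x=h*np.cos(t)+U*np.sin(t);z=h*np.sin(t)-U*np.cos(t);y=np.cross(z,x)
    return np.array(F)-d*h-.022*U+.008*z, np.c_[x,y,z]
def delta(p,Rm):
    s=get_state();R0=Rq(s['orientation']).as_matrix()
    return np.round(1e3*R0.T@(p-s['tcp_pos']),1), np.round(R.from_matrix(R0.T@Rm).as_rotvec(degrees=True),2)
E
python3 - <<'E'
from h import *
np.set_printoptions(precision=4,suppress=True)
w=cam('wrist'); save(w,'w1.png'); s=get_state(); print(s['tcp_pos'],w['T'][:3,3],w['T'][:3,2])
for t,z in {'filter_holder':.075,'handle_mid':.053,'stand':0}.items():
    for r in tip_of(t,w)[:3]: print(t,round(r['p'],2),np.round(r['point'],1),atz(w,r['point'],z)[:2])
E
```

```text
[ 0.4384 -0.1691  0.4209] [ 0.5145 -0.1542  0.553 ] [-0.3026 -0.0535 -0.9516]
filter_holder 0.81 [359.3   2.8] [ 0.6201 -0.1763]
filter_holder 0.66 [371.4 197.3] [ 0.3835 -0.2435]
handle_mid 0.67 [356.3  94.5] [ 0.5162 -0.196 ]
```

View pics/w1.png

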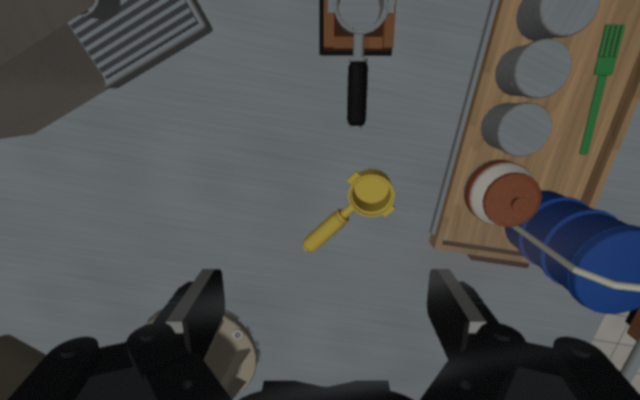

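The wrist view shows the holder's basket at (360,8). Its black handle runs from (359,62) to (357,125), and the yellow one sits apart at (350,205). I'll tilt 45° and go to a standoff.

Run:
```python
from h import *
np.set_printoptions(precision=4,suppress=True)
w=cam('wrist')
a=w['color'].astype(int)
m=(a.max(2)<45).astype(np.uint8); m[:, :330]=0; m[:,385:]=0; m[:60]=0;m[135:]=0
ys,xs=np.nonzero(m); pf=np.polyfit(ys,xs,1); print(len(ys),ys.min(),ys.max(),pf)
A=atz(w,[np.polyval(pf,65),65],.067);B=atz(w,[np.polyval(pf,120),120],.067);d=A-B
psi=np.degrees(np.arctan2(d[1],d[0]));print(A,B,psi)
F=np.array([.616,-.178,.075]); h=d/np.linalg.norm(d)
# where the axis line passes nearest F
print('on line',B+h*((F-B)@h))
p,Rm=tool(F,psi); print(p,delta(p,Rm)); print(delta(p-.12*Rm[:,2],Rm))
```

```text
1129 62 125 [ -0.0369 363.5601]
[ 0.552  -0.1892  0.067 ] [ 0.484  -0.2009  0.067 ] 9.783846415906519
on line [ 0.616  -0.1782  0.067 ]
[ 0.5033 -0.1974  0.0473] (array([ 58.9,  46.4, 374.9]), array([-0.24, 45.01,  0.47]))
(array([-26. ,  45.5, 290.1]), array([-0.24, 45.01,  0.47]))
```

jog_arm(moves=[{"slide":[-26,45,270],"fingers":0,"angular":[0,45,0.5]},{"slide":[-26,45,270],"fingers":0,"angular":[0,45,0.5]},{"slide":[-26,45,270],"fingers":0,"angular":[0,45,0.5]},{"slide":[-26,45,270],"fingers":0,"angular":[0,45,0.5]},{"slide":[-26,45,270],"fingers":0,"angular":[0,45,0.5]},{"slide":[-26,45,270],"fingers":0,"angular":[0,45,0.5]},{"slide":[-26,45,270],"fingers":0,"angular":[0,45,0.5]},{"slide":[-26,45,270],"fingers":0,"angular":[0,45,0.5]},{"slide":[-26,45,270],"fingers":0,"angular":[0,45,0.5]}])

```text
clock: 4.73
tcp_pos: [0.4183, -0.2091, 0.1501]
orientation: [-0.037, 0.921, 0.077, 0.38]
wrist_force: [-0.1, -0.1, 1.2]
finger_gap: 0.0854
grip_force: 0.0
```

Run:
```python
from h import *
np.set_printoptions(precision=4,suppress=True)
w=cam('wrist'); save(w,'w2.png'); s=get_state(); print(s['tcp_pos'],s['joint_pos'])
for t,z in {'filter_holder':.075,'handle_mid':.053,'stand':0}.items():
    for r in tip_of(t,w)[:2]: print(t,round(r['p'],2),np.round(r['point'],1),atz(w,r['point'],z)[:2])
F=np.array([.616,-.178,.075]);ps=9.8
h=np.array([np.cos(np.radians(ps)),np.sin(np.radians(ps)),0])
for X in (F,F-.062*h-.008*U,F-.148*h-.008*U,F-.12*h-.008*U): print('pred',proj(w,X))
p,Rm=tool(F,ps); print(delta(p,Rm))
```

```text
[ 0.4203 -0.2117  0.1533] [-1.0909 -0.0825 -0.8899  0.4732  0.7402  1.993 ]
filter_holder 0.91 [328.3  71.2] [ 0.6225 -0.176 ]
filter_holder 0.67 [374.3 389.6] [ 0.3823 -0.2429]
handle_mid 0.75 [331.8 189.4] [ 0.5175 -0.1965]
stand 0.9 [330.2 125.8] [ 0.6236 -0.1775]
stand 0.56 [ 33.3 120.3] [0.5786 0.1448]
pred [np.float64(329.3472308749513), np.float64(76.73229440520757)]
pred [np.float64(329.6834074345375), np.float64(139.88581341443063)]
pred [np.float64(330.2415370602236), np.float64(239.0163094676868)]
pred [np.float64(330.0414344636119), np.float64(203.4756953329665)]
(array([-18.7,  -2.7, 135.4]), array([ 0.01, -0.11,  0.29]))
```

View pics/w2.png

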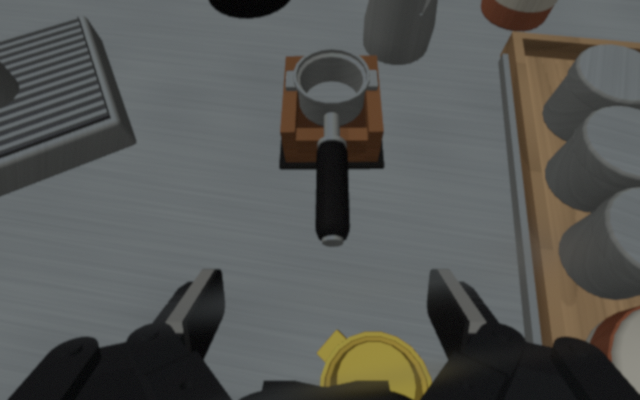

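The holder shows in the stand with its rim centred at (332,75). Its handle runs from (332,140) to (332,240), and both match the predicted pixels within about 3. I'll go in and grip.

jog_arm(moves=[{"slide":[-18,-3,40],"fingers":0,"angular":[0,0,0]},{"slide":[-18,-3,75],"fingers":0,"angular":[0,0,0]},{"slide":[-18,-3,105],"fingers":0,"angular":[0,0,0]},{"slide":[-18,-3,125],"fingers":0,"angular":[0,0,0]},{"slide":[-18,-3,135],"fingers":0,"angular":[0,0,0]},{"slide":[-18,-3,135],"fingers":0,"angular":[0,0,0]}])

```text
clock: 5.43
tcp_pos: [0.5039, -0.1947, 0.045]
orientation: [-0.034, 0.92, 0.081, 0.382]
wrist_force: [-0.8, 0.5, -1.0]
finger_gap: 0.0853
grip_force: 0.0
```

Run:
```python
from h import *
np.set_printoptions(precision=4,suppress=True)
w=cam('wrist'); w=cam('wrist'); save(w,'w3.png'); s=get_state(); print(s['tcp_pos'],s['joint_pos'],s['wrist_force'])
p,Rm=tool([.617,-.178,.075],9.8); print(delta(p,Rm))
```

```text
[ 0.5026 -0.1951  0.0457] [-0.8667  0.2178 -0.9956 -0.111   0.6577  2.2634] [-0.3863 -0.3295  0.1536]
(array([ 2.1,  2.6, -0.3]), array([-0.17, -0.08,  0.1 ]))
```

View pics/w3.png

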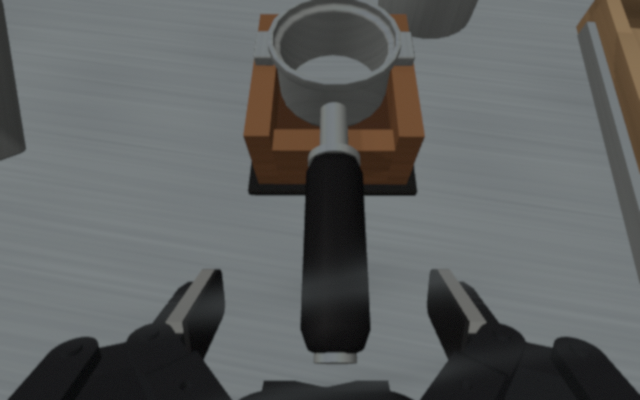

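The handle is centred at column 336 and the fingers at about 326, so the fingers are 3–4 mm off in tool y. I'll correct that and close.

jog_arm(moves=[{"slide":[2,3.5,0],"fingers":0,"angular":[0,0,0]},{"slide":[2,3.5,0],"fingers":0.5,"angular":[0,0,0]},{"slide":[2,3.5,0],"fingers":1,"angular":[0,0,0]},{"slide":[2,3.5,0],"fingers":1,"angular":[0,0,0]},{"slide":[2,3.5,0],"fingers":1,"angular":[0,0,0]},{"slide":[2,3.5,0],"fingers":1,"angular":[0,0,0]},{"slide":[2,3.5,0],"fingers":1,"angular":[0,0,0]},{"slide":[2,3.5,0],"fingers":1,"angular":[0,0,0]},{"slide":[2,3.5,0],"fingers":1,"angular":[0,0,0]},{"slide":[2,3.5,0],"fingers":1,"angular":[0,0,0]}], squeeze=100)

```text
clock: 6.37
tcp_pos: [0.5028, -0.1982, 0.0456]
orientation: [-0.034, 0.921, 0.078, 0.381]
wrist_force: [-3.1, -0.5, 3.7]
finger_gap: 0.025
grip_force: 97.7
```

Run:
```python
from h import *
np.set_printoptions(precision=4,suppress=True)
w=cam('wrist'); s=get_state(); print({k:np.round(s[k],4) for k in('tcp_pos','wrist_force','finger_gap','grip_force')})
p,Rm=tool([.617,-.178,.075],9.8); print(delta(p,Rm))
for r in tip_of('filter_holder',w)[:2]: print(round(r['p'],2),np.round(r['point'],1),atz(w,r['point'],.075)[:2])
```

```text
{'tcp_pos': array([ 0.5028, -0.1982,  0.0456]), 'wrist_force': array([-4.0101, -0.6071,  3.8184]), 'finger_gap': np.float64(0.0247), 'grip_force': np.float64(97.6847)}
(array([ 2.4, -0.4, -0.1]), array([-0.13, -0.01, -0.11]))
0.64 [323.6  32.4] [ 0.621  -0.1776]
0.15 [325.7 127.2] [ 0.5615 -0.189 ]
```

Gripped: gap 25 mm, about 98 N. I'll record the holder's pose in the tool frame and lift straight up.

```bash
cat >> h.py <<'E'
import os
def Tm(p,Rm): T=np.eye(4);T[:3,:3]=Rm;T[:3,3]=p;return T
def Tool(): s=get_state(); return Tm(s['tcp_pos'],Rq(s['orientation']).as_matrix())
def Fil(F,psi): return Tm(F,R.from_euler('z',psi,degrees=True).as_matrix())
H=np.load('H.npy') if os.path.exists('H.npy') else None
def go(F,psi):
    "slide, angular bringing the held filter holder to F, psi"
    T=np.linalg.inv(Tool())@Fil(F,psi)@np.linalg.inv(H)
    return np.round(T[:3,3]*1e3,1),np.round(R.from_matrix(T[:3,:3]).as_rotvec(degrees=True),2)
def now():
    T=Tool()@H; return T[:3,3],R.from_matrix(T[:3,:3]).as_euler('ZYX',degrees=True)
E
python3 - <<'E'
from h import *
H=np.linalg.inv(Tool())@Fil([.617,-.178,.075],9.8); np.save('H.npy',H); print(H)
import h; h.H=H; print(h.now(), h.go([.617,-.178,.185],9.8))
E
```

```text
[[ 7.06934609e-01 -1.85168329e-03  7.07276487e-01  1.02734545e-01]
 [ 3.52174400e-04 -9.99995527e-01 -2.97003975e-03 -4.68505220e-04]
 [ 7.07278823e-01  2.34870856e-03 -7.06930795e-01  6.12359816e-02]
 [ 0.00000000e+00  0.00000000e+00  0.00000000e+00  1.00000000e+00]]
(array([ 0.617, -0.178,  0.075]), array([9.8, 0. , 0. ])) (array([ 77.8,  -0.3, -77.8]), array([-0.,  0.,  0.]))
```

jog_arm(moves=[{"slide":[10,0,-10],"fingers":1,"angular":[0,0,0]},{"slide":[20,0,-20],"fingers":1,"angular":[0,0,0]},{"slide":[30,0,-30],"fingers":1,"angular":[0,0,0]},{"slide":[45,0,-45],"fingers":1,"angular":[0,0,0]},{"slide":[62,0,-62],"fingers":1,"angular":[0,0,0]},{"slide":[78,0,-78],"fingers":1,"angular":[0,0,0]},{"slide":[78,0,-78],"fingers":1,"angular":[0,0,0]}])

```text
clock: 7.05
tcp_pos: [0.5042, -0.1995, 0.1596]
orientation: [-0.032, 0.92, 0.08, 0.383]
wrist_force: [1.1, -0.8, -2.0]
finger_gap: 0.0247
grip_force: 99.0
```

Run:
```python
from h import *
np.set_printoptions(precision=4,suppress=True)
w=cam('wrist'); save(w,'w4.png'); s=get_state(); print({k:np.round(s[k],4) for k in('tcp_pos','joint_pos','wrist_force','ft_torque','finger_gap','grip_force')})
print(now())
print('pred',proj(w,now()[0]),[(round(r['p'],2),np.round(r['point'],1)) for r in tip_of('filter_holder',w)[:2]])
print(go([.535,.048,.178],67.4)); print(go([.56,-.06,.185],40))
```

```text
{'tcp_pos': array([ 0.5035, -0.1991,  0.1574]), 'joint_pos': array([-0.8707, -0.0143, -0.844 ,  0.2731,  0.6577,  2.2615]), 'wrist_force': array([ 0.1524, -0.481 , -3.8332]), 'ft_torque': array([-0.1876,  1.3608,  0.0198]), 'finger_gap': np.float64(0.0252), 'grip_force': np.float64(99.0096)}
(array([ 0.6176, -0.1788,  0.1869]), array([ 9.8135, -0.0504, -0.1783]))
pred [np.float64(322.35595024403216), np.float64(42.797448817426414)] [(0.98, array([324. ,  34.1])), (0.54, array([325.8, 244.8]))]
(array([   3.5, -139. ,   13.7]), array([ 40.73,  -0.1 , -40.73]))
(array([-14.1, -67.8, -14. ]), array([ 21.36,  -0.02, -21.35]))
```

View pics/w4.png

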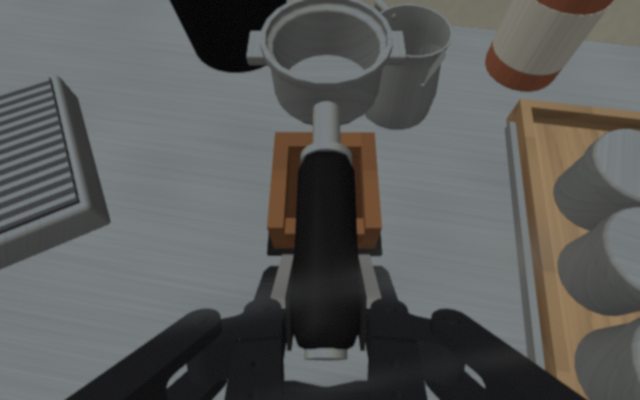

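The picture shows the holder lifted clear of the stand: rim centre about (327,45), lugs at (256,46) and (399,44), handle between the fingers. It hasn't slipped. Next I swing it to a point 110 mm outside the group at a yaw of 67.4°.

jog_arm(moves=[{"slide":[0,-14,1],"fingers":1,"angular":[4,0,-4]},{"slide":[1,-28,3],"fingers":1,"angular":[8,0,-8]},{"slide":[1,-42,4],"fingers":1,"angular":[12,0,-12]},{"slide":[2,-56,5],"fingers":1,"angular":[16,0,-16]},{"slide":[2,-70,7],"fingers":1,"angular":[20,0,-20]},{"slide":[2,-85,8],"fingers":1,"angular":[25,0,-25]},{"slide":[3,-103,10],"fingers":1,"angular":[30,0,-30]},{"slide":[3,-121,12],"fingers":1,"angular":[35,0,-35]},{"slide":[3.5,-139,14],"fingers":1,"angular":[40.7,0,-40.7]},{"slide":[3.5,-139,14],"fingers":1,"angular":[40.7,0,-40.7]}])

```text
clock: 7.98
tcp_pos: [0.4906, -0.057, 0.1459]
orientation: [-0.217, 0.767, 0.514, 0.317]
wrist_force: [-0.5, -1.4, -2.8]
finger_gap: 0.0247
grip_force: 99.5
```

Run:
```python
from h import *
np.set_printoptions(precision=4,suppress=True)
w=cam('wrist'); w=cam('wrist'); s=get_state(); print({k:np.round(s[k],4) for k in('clock','tcp_pos','joint_pos','wrist_force','ft_torque','grip_force')})
print(now())
b=cam('top'); save(w,'w5.png')
T=Tool()@H
im=w['color'][:,:,::-1].copy()
for dx,c in((0,(0,0,255)),(.004,(0,255,0))):
    pts=[proj(w,(T@[dx+.034*np.cos(a),.034*np.sin(a),0,1])[:3]) for a in np.linspace(0,2*np.pi,60)]
    cv2.polylines(im,[np.round(np.array(pts)*16).astype(np.int32)],True,c,1,cv2.LINE_AA,4)
X=np.array([.5768,.150,0]);xm=np.array([np.cos(np.radians(127.4)),np.sin(np.radians(127.4)),0]);ym=np.cross(U,xm)
box=lambda x,y,z: proj(w,X+xm*x+ym*y+U*z)
hb=[box(-.072,-.09,.315),box(-.072,.09,.315),box(.06,.09,.315)]
cv2.polylines(im,[np.array(hb,np.int32)],False,(255,0,0),1)
hb=[box(-.072,-.09,.225),box(-.072,.09,.225),box(.06,.09,.225)]
cv2.polylines(im,[np.array(hb,np.int32)],False,(255,255,0),1)
cv2.imwrite('pics/w5o.png',im)
for t in('brew_top','hood_front','group_mouth','filter_holder'): 
    print(t,[(round(r['p'],2),np.round(r['point'],1)) for r in tip_of(t,w)[:2]])
print('pred',box(-.028,0,.333),box(-.072,0,.225),box(0,0,.188),proj(w,T[:3,3]))
```

```text
{'clock': np.float64(8.0833), 'tcp_pos': array([ 0.4912, -0.0588,  0.1464]), 'joint_pos': array([-0.708 ,  0.3514, -0.3905,  1.1344,  0.7388,  1.1405]), 'wrist_force': array([-0.3835,  0.0727, -3.1814]), 'ft_torque': array([-1.274 ,  0.5353, -0.0482]), 'grip_force': np.float64(99.5105)}
(array([0.5354, 0.0483, 0.1761]), array([67.3781, -0.1487,  0.1392]))
brew_top []
hood_front []
group_mouth []
filter_holder [(0.86, array([323.8,  33.2]))]
pred [np.float64(426.5510919419801), np.float64(-845.2219757759525)] [np.float64(456.8467355416716), np.float64(-158.68775681181305)] [np.float64(325.4898385768896), np.float64(-99.29666008167223)] [np.float64(326.81272952013774), np.float64(37.50089153401615)]
```

View pics/w5o.png

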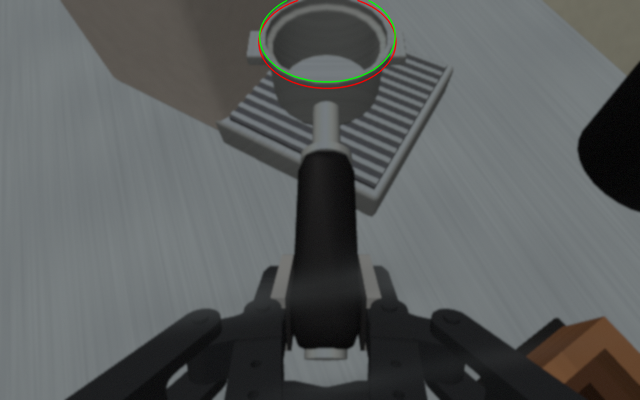

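The picture shows the held holder: rim about (327,40), left lug (255,47), with the machine's drip tray behind it and its near corner at (372,212). Now I'll refine the group axis from the top-view hood edges, and the rim offset from the lug edges.

Run:
```python
from h import *
np.set_printoptions(precision=4,suppress=True)
b=cam('top')
g=cv2.cvtColor(b['color'],cv2.COLOR_RGB2GRAY)
L=cv2.createLineSegmentDetector(cv2.LSD_REFINE_ADV).detect(g)[0][:,0]
X=np.array([.5768,.150,0]);xm=np.array([np.cos(np.radians(127.4)),np.sin(np.radians(127.4)),0]);ym=np.cross(U,xm)
for l in L:
    if 110<l[0]<275 and 145<l[1]<275 and np.hypot(l[0]-l[2],l[1]-l[3])>15:
        o=[]
        for z in(.315,.32,.045):
            A=atz(b,l[:2],z)-X;B=atz(b,l[2:],z)-X
            o+=[1e3*A@xm,1e3*A@ym,1e3*B@xm,1e3*B@ym]
        print(np.round(l),np.round(o[:4]),'| z.045',np.round(o[8:]))
c=b['color'].astype(int)
m=((c[...,0]>c[...,1]+60)&(c[...,0]>c[...,2]+60)); m[:170]=0;m[200:]=0;m[:,:195]=0;m[:,225:]=0
ys,xs=np.nonzero(m); print('btn',len(xs),xs.mean(),ys.mean(),atz(b,[xs.mean(),ys.mean()],.331), proj(b,X-.028*xm+.331*U))
w=cam('wrist');T=Tool()@H
for y in(.041,-.041):
    print('lug',[np.round(proj(w,(T@[x,y,-.005,1])[:3]),1) for x in(-.01,.01)])
print('tray corner',proj(w,X-.1*xm+.09*ym+.045*U))
im=cv2.resize(w['color'][0:110,230:430,::-1],None,fx=4,fy=4,interpolation=cv2.INTER_CUBIC);cv2.imwrite('pics/w6.png',im)
```

```text
[204. 154. 165. 181.] [-63. -84.  68. -85.] | z.045 [ -31. -188.  134. -189.]
[272. 147. 258. 127.] [-229.   13. -228.  -57.] | z.045 [-240.  -66. -239. -153.]
[268. 215. 288. 224.] [-107.  161. -137.  214.] | z.045 [ -86.  121. -124.  189.]
[140. 173. 120. 184.] [ 111. -144.  173. -154.] | z.045 [ 188. -264.  267. -276.]
[127. 263.  89. 263.] [278.  40. 360. -21.] | z.045 [ 399.  -32.  503. -108.]
[142. 270. 130. 252.] [253.  79. 253.  19.] | z.045 [368.  17. 367. -57.]
[124. 221. 154. 264.] [220. -59. 220.  86.] | z.045 [ 326. -156.  326.   26.]
[249. 222. 229. 235.] [-54. 145.  10. 143.] | z.045 [-19. 102.  61.  98.]
[161. 186. 123. 212.] [ 84. -82. 208. -82.] | z.045 [ 155. -185.  312. -185.]
[241. 201. 206. 153.] [-71.  85. -68. -83.] | z.045 [ -41.   26.  -37. -186.]
[158. 263. 241. 203.] [209.  90. -67.  89.] | z.045 [312.  32. -36.  30.]
[228. 235. 193. 260.] [ 13. 140. 128. 139.] | z.045 [ 65.  95. 211.  94.]
[228. 233. 241. 224.] [  9. 137. -32. 137.] | z.045 [60. 91.  8. 91.]
[193. 259. 153. 267.] [126. 137. 226.  90.] | z.045 [207.  91. 333.  32.]
[165. 188. 193. 229.] [ 79. -70.  79.  69.] | z.045 [ 148. -170.  148.    6.]
[125. 215. 163. 187.] [210. -74.  81. -74.] | z.045 [ 313. -175.  150. -175.]
[239. 167. 266. 204.] [-122.    5. -122.  133.] | z.045 [-105.  -76. -105.   86.]
[185. 239. 166. 253.] [112.  80. 177.  80.] | z.045 [190.  20. 272.  20.]
[237. 212. 222. 223.] [-44. 105.   7. 105.] | z.045 [-7. 50. 57. 50.]
[120. 262. 122. 242.] [290.  26. 257. -17.] | z.045 [ 414.  -48.  373. -103.]
[121. 164. 115. 147.] [ 139. -197.  126. -248.] | z.045 [ 224. -331.  208. -395.]
btn 106 208.9056603773585 184.76415094339623 [0.593  0.1279 0.331 ] [np.float64(208.97942619972025), np.float64(184.4660544095189)]
lug [array([243.7,  60.1]), array([247.8,  33.5])]
lug [array([407.5,  59.7]), array([403.4,  33. ])]
tray corner [np.float64(375.5548886716396), np.float64(195.76885712891308)]
```

View pics/w6.png

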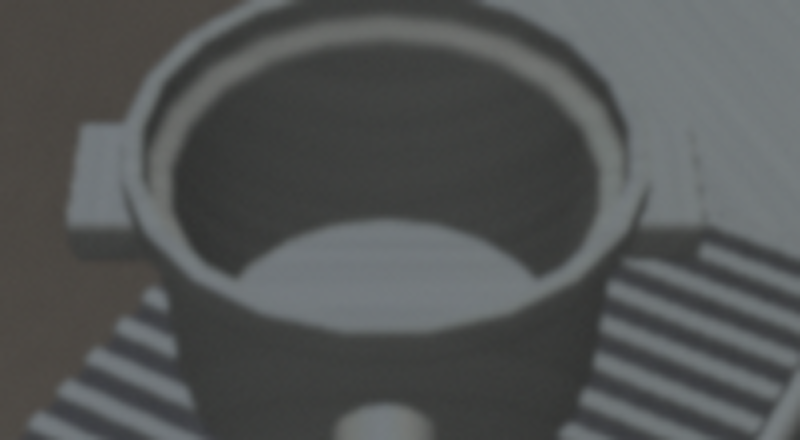

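The crop shows the lugs' top-front corners at (247,57) and (405.7,57), about 2.7 px (2 mm) farther out than predicted. I'll shift the grasp offset to match. The 2 mm fit matters, so I'll measure the machine with this same wrist camera: back out, rise, and look at the button and hood.

jog_arm(moves=[{"slide":[-28,0,-28],"fingers":1,"angular":[0,0,0]},{"slide":[-56,0,-56],"fingers":1,"angular":[0,0,0]},{"slide":[-84,0,-84],"fingers":1,"angular":[0,0,0]},{"slide":[-56,0,-112],"fingers":1,"angular":[0,0,0]},{"slide":[-28,0,-140],"fingers":1,"angular":[0,0,0]},{"slide":[0,0,-168],"fingers":1,"angular":[0,0,0]},{"slide":[28,0,-196],"fingers":1,"angular":[0,0,0]},{"slide":[56,0,-224],"fingers":1,"angular":[0,0,0]},{"slide":[84,0,-252],"fingers":1,"angular":[0,0,0]},{"slide":[110,0,-280],"fingers":1,"angular":[0,0,0]}])

```text
clock: 9.27
tcp_pos: [0.4448, -0.1708, 0.4269]
orientation: [-0.212, 0.769, 0.512, 0.319]
wrist_force: [1.2, -1.0, -3.6]
finger_gap: 0.0247
grip_force: 100.0
```

jog_arm(moves=[{"slide":[18,26,18],"fingers":1,"angular":[0,0,0]},{"slide":[36,52,36],"fingers":1,"angular":[0,0,0]},{"slide":[54,78,54],"fingers":1,"angular":[0,0,0]},{"slide":[72,104,72],"fingers":1,"angular":[0,0,0]},{"slide":[92,130,92],"fingers":1,"angular":[0,0,0]},{"slide":[92,130,92],"fingers":1,"angular":[0,0,0]},{"slide":[92,130,92],"fingers":1,"angular":[0,0,0]}])

```text
clock: 9.85
tcp_pos: [0.6159, -0.0995, 0.4239]
orientation: [-0.214, 0.768, 0.513, 0.319]
wrist_force: [-0.7, -0.2, -3.5]
finger_gap: 0.025
grip_force: 100.6
```

Run:
```python
from h import *
np.set_printoptions(precision=4,suppress=True)
w=cam('wrist'); w=cam('wrist'); s=get_state(); print({k:np.round(s[k],4) for k in('clock','tcp_pos','joint_pos','wrist_force','ft_torque','grip_force')})
print(now()); save(w,'w7.png')
X=np.array([.5768,.150,0]);xm=np.array([np.cos(np.radians(127.4)),np.sin(np.radians(127.4)),0]);ym=np.cross(U,xm)
box=lambda x,y,z: np.round(proj(w,X+xm*x+ym*y+U*z),1)
print('pred brew',box(-.028,0,.333),'hood top corners',box(-.072,.09,.315),box(-.072,-.09,.315),'low',box(-.072,.09,.225),box(-.072,-.09,.225),'mid',box(-.072,0,.225))
c=w['color'].astype(int)
m=((c[...,0]>c[...,1]+50)&(c[...,0]>c[...,2]+50)).astype(np.uint8)
n,l,st,ce=cv2.connectedComponentsWithStats(m)
for k in range(1,n):
    if st[k][4]>60: print(st[k],ce[k],atz(w,ce[k],.331))
for t in('brew_top','hood_front','group_mouth','filter_holder'): 
    print(t,[(round(r['p'],2),np.round(r['point'],1)) for r in tip_of(t,w)[:2]])
g=cv2.cvtColor(w['color'],cv2.COLOR_RGB2GRAY)
for l in cv2.createLineSegmentDetector(cv2.LSD_REFINE_ADV).detect(g)[0][:,0]:
    if max(l[0],l[2])<400 and np.hypot(l[0]-l[2],l[1]-l[3])>40:
        A=atz(w,l[:2],.315)-X;B=atz(w,l[2:],.315)-X;d=B-A
        print(np.round(l),np.round(1e3*np.array([A@xm,A@ym,B@xm,B@ym])),np.degrees(np.arctan2(d[1],d[0]))%90)
```

```text
{'clock': np.float64(9.95), 'tcp_pos': array([ 0.6147, -0.1009,  0.4243]), 'joint_pos': array([-0.6278,  0.4571,  0.484 ,  1.8282,  0.7606,  1.2463]), 'wrist_force': array([ 0.0447, -0.1152, -3.1019]), 'ft_torque': array([-1.2229,  0.4967, -0.021 ]), 'grip_force': np.float64(100.6025)}
(array([0.6589, 0.0062, 0.454 ]), array([67.3616, -0.1368, -0.0238]))
pred brew [209.9  90.1] hood top corners [189.8 194.7] [303.3  63. ] low [219.1 235.6] [307.5 121. ] mid [267.1 173.3]
[ 188    0   97   31 1611] [236.712   10.1142] [0.6489 0.2333 0.331 ]
[192  77  35  31 805] [209.2795  91.672 ] [0.5927 0.1282 0.331 ]
brew_top [(0.89, array([208.3,  87.4])), (0.73, array([321. ,  38.3]))]
hood_front [(0.95, array([266.2, 171.7]))]
group_mouth []
filter_holder [(0.67, array([325.1,  34.1]))]
[248.  45. 198.  24.] [ -6. -84.  63. -84.] 37.239459919489036
[348. 347. 303. 348.] [-243.  128. -216.  143.] 67.76353003762213
[353. 173. 357. 253.] [-180.    3. -217.   65.] 67.64456550018186
[296. 194. 302. 153.] [-148.   45. -131.    8.] 62.76863924398068
[291. 272. 297. 222.] [-181.  103. -163.   66.] 63.1
[... 1695 characters left out ...]
   0. 178.  21.] [162. -77.  86. -76.] 36.99330583387778
[257. 187. 293. 205.] [-116.   55. -152.   55.] 37.592988071757645
[186. 241. 256. 284.] [ -96.  124. -163.  124.] 37.43149978833214
[257. 279. 188. 238.] [-162.  121.  -96.  121.] 37.52903352503385
[298.  16. 339.  13.] [ -27. -151.  -65. -180.] 74.5939123312337
[187. 244. 123. 205.] [-99. 125. -30. 125.] 37.275085353701556
[191. 237. 258. 277.] [ -97.  119. -162.  119.] 37.515447640918076
[122. 204.   0.  97.] [-30. 125. 160.  98.] 29.313486022938932
[ -0.  89. 186. 193.] [171.  91. -68.  91.] 37.49861535290127
[193. 194. 276.  94.] [-74.  88. -71. -40.] 38.625068297578906
[276. 106. 211. 183.] [-80. -27. -80.  72.] 37.59228003673894
```

View pics/w7.png

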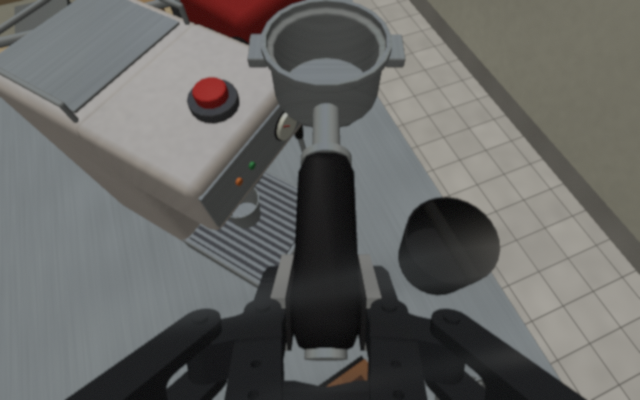

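The view from above shows the button at (209,92), against a prediction of (210,90), and the hood's front edge where predicted. The net's hood_front is at (266,172) against (267,173). So the group axis at (0.577, 0.150) and yaw 127.45° hold to about 1 mm. I'll update the grasp offset and return to the entry line.

```bash
cat >> h.py <<'E'
G=np.array([.5768,.150,0]); YM=127.45
hi=lambda psi: np.array([np.cos(np.radians(psi)),np.sin(np.radians(psi)),0])
E
python3 - <<'E'
from h import *
import h
D=np.eye(4);D[0,3]=.0022; h.H=H@D; np.save('H.npy',h.H)
ps=YM-60
for r,z in((.23,.45),(.23,.176),(.11,.176),(0,.176)): print(h.go(G-r*hi(ps)+z*U,ps))
E
```

```text
(array([ -95. , -130.6,  -89.4]), array([ 0.18, -0.14, -0.08]))
(array([-289.3, -130.2,  103.8]), array([ 0.18, -0.14, -0.08]))
(array([-204.7, -130.5,  188.9]), array([ 0.18, -0.14, -0.08]))
(array([-127.1, -130.8,  266.9]), array([ 0.18, -0.14, -0.08]))
```

jog_arm(moves=[{"slide":[-20,-27,-19],"fingers":1,"angular":[0,0,0]},{"slide":[-40,-54,-38],"fingers":1,"angular":[0,0,0]},{"slide":[-60,-82,-57],"fingers":1,"angular":[0,0,0]},{"slide":[-80,-110,-75],"fingers":1,"angular":[0,0,0]},{"slide":[-95,-130,-90],"fingers":1,"angular":[0,0,0]},{"slide":[-123,-130,-62],"fingers":1,"angular":[0,0,0]},{"slide":[-151,-130,-34],"fingers":1,"angular":[0,0,0]},{"slide":[-179,-130,-6],"fingers":1,"angular":[0,0,0]},{"slide":[-207,-130,22],"fingers":1,"angular":[0,0,0]},{"slide":[-235,-130,50],"fingers":1,"angular":[0,0,0]}])

```text
clock: 10.98
tcp_pos: [0.4444, -0.1718, 0.2217]
orientation: [-0.212, 0.769, 0.512, 0.32]
wrist_force: [0.6, 0.2, -2.4]
finger_gap: 0.0246
grip_force: 100.9
```

jog_arm(moves=[{"slide":[-27,0,27],"fingers":1,"angular":[0,0,0]},{"slide":[-54,0,54],"fingers":1,"angular":[0,0,0]},{"slide":[-34,0,74],"fingers":1,"angular":[0,0,0]},{"slide":[-10,0,98],"fingers":1,"angular":[0,0,0]},{"slide":[14,0,122],"fingers":1,"angular":[0,0,0]},{"slide":[31,0,139],"fingers":1,"angular":[0,0,0]},{"slide":[31,0,139],"fingers":1,"angular":[0,0,0]},{"slide":[31,0,139],"fingers":1,"angular":[0,0,0]}])

```text
clock: 11.65
tcp_pos: [0.4907, -0.059, 0.1472]
orientation: [-0.213, 0.768, 0.513, 0.319]
wrist_force: [-0.3, 0.6, -3.3]
finger_gap: 0.0253
grip_force: 100.9
```

Run:
```python
from h import *
cam('wrist');cam('wrist');s=get_state();print(s['clock'],s['wrist_force'],s['joint_pos']);print(now(),(now()[0]-G)@hi(67.45))
ps=YM-60
for r,z in((.11,.176),(.05,.176),(0,.176),(0,.19),(0,.203)): print(go(G-r*hi(ps)+z*U,ps))
```

```text
11.75 [ 0.2772377  -0.68944862 -2.63065176] [-0.71170143  0.34923165 -0.39107879  1.13382409  0.73879589  1.13664169]
(array([0.53608147, 0.0484709 , 0.17671212]), array([67.32016278, -0.11382325, -0.13191221])) -0.109381849347155
(array([-0.8, -1.1, -0.1]), array([ 0.19, -0.11,  0.  ]))
(array([41.5, -1.2, 42.4]), array([ 0.19, -0.11,  0.  ]))
(array([76.8, -1.3, 77.8]), array([ 0.19, -0.11,  0.  ]))
(array([86.7, -1.3, 67.9]), array([ 0.19, -0.11,  0.  ]))
(array([95.9, -1.4, 58.8]), array([ 0.19, -0.11,  0.  ]))
```

jog_arm(moves=[{"slide":[20,-1,20],"fingers":1,"angular":[0,0,0]},{"slide":[40,-1.2,40],"fingers":1,"angular":[0,0,0]},{"slide":[57,-1.2,57],"fingers":1,"angular":[0.2,-0.1,0]},{"slide":[69,-1.3,70],"fingers":1,"angular":[0.2,-0.1,0]},{"slide":[77,-1.3,78],"fingers":1,"angular":[0.2,-0.1,0]},{"slide":[77,-1.3,78],"fingers":1,"angular":[0.2,-0.1,0]},{"slide":[77,-1.3,78],"fingers":1,"angular":[0.2,-0.1,0]}])

```text
clock: 12.33
tcp_pos: [0.5318, 0.0411, 0.1463]
orientation: [-0.214, 0.769, 0.513, 0.317]
wrist_force: [0.2, -0.8, -3.6]
finger_gap: 0.0249
grip_force: 100.9
```

Run:
```python
from h import *
w=cam('wrist');a=cam('scene');s=get_state();print(s['clock'],s['wrist_force'],s['ft_torque']);print(now(),now()[0]-G)
ps=YM-60
for r,z in((0,.176),(0,.185),(0,.190),(0,.195),(0,.203)): print(go(G-r*hi(ps)+z*U,ps))
A=cv2.resize(a['color'][90:230,290:470,::-1],None,fx=3,fy=3,interpolation=cv2.INTER_CUBIC);B=w['color'][:,:,::-1]
B=cv2.resize(B[:,190:460],None,fx=.9,fy=.9)
o=np.zeros((420,540+B.shape[1],3),np.uint8);o[:,:540]=A;o[:B.shape[0],540:]=B;cv2.imwrite('pics/c1.png',o)
```

```text
12.4333 [-0.41635421 -0.41170499 -2.59082952] [-1.22266384  0.50911101 -0.0243097 ]
(array([0.57701241, 0.14969273, 0.17569299]), array([ 6.74105341e+01, -2.60413295e-02,  8.45543721e-02])) [ 0.00021241 -0.00030727  0.17569299]
(array([ 0.4, -0.2, -0.1]), array([-0.03, -0.03, -0.09]))
(array([ 6.8, -0.2, -6.5]), array([-0.03, -0.03, -0.09]))
(array([ 10.3,  -0.3, -10. ]), array([-0.03, -0.03, -0.09]))
(array([ 13.8,  -0.3, -13.5]), array([-0.03, -0.03, -0.09]))
(array([ 19.5,  -0.3, -19.2]), array([-0.03, -0.03, -0.09]))
```

View pics/c1.png

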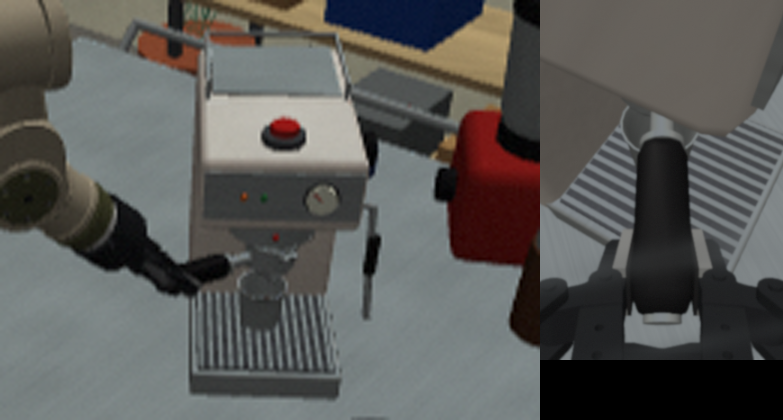

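The picture shows the holder centred under the group collar and above the tumbler, handle to the left and the gripper clear of the hood. I'll lift in small steps and watch the force.

jog_arm(moves=[{"slide":[4,-0.2,-4],"fingers":1,"angular":[0,0,0]},{"slide":[8,-0.2,-8],"fingers":1,"angular":[0,0,0]},{"slide":[11,-0.2,-11],"fingers":1,"angular":[0,0,0]},{"slide":[11,-0.2,-11],"fingers":1,"angular":[0,0,0]}])

```text
clock: 12.77
tcp_pos: [0.5322, 0.0411, 0.163]
orientation: [-0.214, 0.768, 0.513, 0.318]
wrist_force: [-1.1, -0.9, -2.3]
finger_gap: 0.0251
grip_force: 101.1
```

jog_arm(moves=[{"slide":[2,0,-2],"fingers":1,"angular":[0,0,0]},{"slide":[4,0,-4],"fingers":1,"angular":[0,0,0]},{"slide":[4,0,-4],"fingers":1,"angular":[0,0,0]}])

```text
clock: 13.02
tcp_pos: [0.5317, 0.0413, 0.1672]
orientation: [-0.214, 0.769, 0.513, 0.317]
wrist_force: [-0.6, -2.4, -6.8]
finger_gap: 0.0249
grip_force: 100.7
```

Run:
```python
from h import *
s=get_state();print(s['clock'],s['wrist_force'],s['ft_torque']);print(now(),now()[0]-G)
ps=YM-60
for r,z in((0,.203),): print(go(G-r*hi(ps)+z*U,ps))
```

```text
13.0167 [-0.625622   -2.42605792 -6.76456855] [-2.59221554  0.86633473 -0.24882941]
(array([0.57654534, 0.15060494, 0.19642631]), array([6.75133329e+01, 8.97616957e-02, 5.86795444e-02])) [-0.00025466  0.00060494  0.19642631]
(array([ 4.2,  0.3, -4.8]), array([-0.09,  0.09,  0.  ]))
```

jog_arm(moves=[{"slide":[-0.7,0,-0.7],"fingers":1,"angular":[0,0,0]},{"slide":[-0.7,0,-0.7],"fingers":1,"angular":[0,0,0]},{"slide":[-0.7,0,-0.7],"fingers":1,"angular":[0,0,0]}])

```text
clock: 13.27
tcp_pos: [0.5313, 0.0408, 0.1671]
orientation: [-0.215, 0.768, 0.513, 0.317]
wrist_force: [0.2, -1.2, -7.1]
finger_gap: 0.0246
grip_force: 100.6
```

jog_arm(moves=[{"slide":[1,0,-1],"fingers":1,"angular":[0,0,0]},{"slide":[1,0,-1],"fingers":1,"angular":[0,0,0]},{"slide":[1,0,-1],"fingers":1,"angular":[0,0,0]}])

```text
clock: 13.52
tcp_pos: [0.5314, 0.0408, 0.1689]
orientation: [-0.214, 0.768, 0.513, 0.317]
wrist_force: [-0.8, -3.5, -6.0]
finger_gap: 0.0249
grip_force: 100.9
```

Run:
```python
from h import *
w=cam('wrist')
s=get_state();print(s['clock'],s['wrist_force'],s['ft_torque']);print(now(),now()[0]-G)
print('pred handle end',[np.round(proj(w,(Tool()@H@[x,0,z,1])[:3]),1) for x,z in((-.148,-.008),(-.062,-.008),(-.148,-.022))])
save(w,'w8.png')
v=cv2.imread('pics/w4.png');c=w['color'][:,:,::-1]
# handle slip check: dark/bright profile of the end cap and neck in tool-fixed camera, w4 (free) against now
a=cv2.cvtColor(v,6)[140:370,300:350];
r=cv2.matchTemplate(cv2.cvtColor(np.ascontiguousarray(c),6)[125:385,290:360],a,cv2.TM_CCOEFF_NORMED);print(cv2.minMaxLoc(r),'expect (10,15)')
r=cv2.matchTemplate(cv2.cvtColor(np.ascontiguousarray(c),6)[125:200,290:370],cv2.cvtColor(v,6)[140:185,302:352],cv2.TM_CCOEFF_NORMED);print(cv2.minMaxLoc(r),'expect (12,15)')
```

```text
13.5667 [-0.30224692 -2.340561   -6.25607327] [-2.49493772  0.87112388 -0.01963615]
(array([0.57629152, 0.15002601, 0.19840313]), array([ 6.75021561e+01, -3.10521376e-02,  6.12487366e-02])) [-5.08482701e-04  2.60105020e-05  1.98403133e-01]
pred handle end [array([325. , 354.7]), array([325.3, 144.4]), array([325.2, 357.6])]
(0.24167503416538239, 0.7664741277694702, (20, 0), (8, 16)) expect (10,15)
(0.08443854004144669, 0.6461050510406494, (19, 1), (6, 30)) expect (12,15)
```

Run:
```python
from h import *
np.set_printoptions(linewidth=250)
for n in('w4','w5','w7','w8'):
    g=cv2.imread(f'pics/{n}.png',0).astype(int)
    p=g[:,318:332].mean(1)
    print(n,'cap',np.round(p[338:372:2]).astype(int),'neck',np.round(p[100:184:3]).astype(int))
    # handle edges at rows
    for r in(180,240,320):
        q=g[r-2:r+3].mean(0)[270:390]; d=np.diff(cv2.GaussianBlur(q[None],(5,1),1)[0]); print(r,270+np.argmin(d[:60]),330+np.argmax(d[60:]),end=' ; ')
    print()
```

```text
w4 cap [ 16  15  15  13  21  86 119 121 121 115  82  93 119 120 120 121 119] neck [ 70 116 120 120 120 120 120 120 120 120 120 120 120 120 121 121 102  36  16  18  19  19  20  20  19  20  20  20]
180 285 377 ; 240 294 380 ; 320 289 360 ; 
w5 cap [ 13  13  12  10  20  85 117 120 120 114  82  94 118 120 119 119 119] neck [ 70 115 118 119 119 118 119 119 119 119 119 119 119 119 120 120 101  37  19  23  26  26  26  26  27  27  27  26]
180 297 353 ; 240 294 356 ; 320 289 360 ; 
w7 cap [ 15  14  14  13  25 102 124 125 125 118  81  90 120 123 122 122 122] neck [ 64  92 123 124 124 124 124 124 124 124 124 124 124 124 125 125 121  67  20  22  28  28  28  28  29  28  28  28]
180 297 353 ; 240 294 356 ; 320 281 360 ; 
w8 cap [ 16  15  14  14  55 118 130 130 130 110  76  74 110 130 131 131 130] neck [96 96 96 96 96 96 96 96 96 96 96 96 95 96 96 95 96 96 96 95 95 95 95 95 89 67 41 30]
180 297 335 ; 240 295 355 ; 320 282 368 ;
```

The downward force stayed constant while lifting, so the lugs may be blocked and the handle slowly pitching in the grip. I'll lower, feel when contact ends, then back out and compare with the earlier view from the same pose.

jog_arm(moves=[{"slide":[-1,0,1],"fingers":1,"angular":[0,0,0]},{"slide":[-1,0,1],"fingers":1,"angular":[0,0,0]},{"slide":[-1,0,1],"fingers":1,"angular":[0,0,0]}])

```text
clock: 13.82
tcp_pos: [0.5316, 0.0412, 0.1679]
orientation: [-0.215, 0.768, 0.513, 0.318]
wrist_force: [0.8, -1.4, -5.4]
finger_gap: 0.0252
grip_force: 101.0
```

jog_arm(moves=[{"slide":[-2,0,2],"fingers":1,"angular":[0,0,0]},{"slide":[-2,0,2],"fingers":1,"angular":[0,0,0]},{"slide":[-2,0,2],"fingers":1,"angular":[0,0,0]}])

```text
clock: 14.07
tcp_pos: [0.5313, 0.0414, 0.1648]
orientation: [-0.215, 0.768, 0.513, 0.318]
wrist_force: [-0.4, -0.3, -2.6]
finger_gap: 0.0248
grip_force: 101.0
```

jog_arm(moves=[{"slide":[-6,0,6],"fingers":1,"angular":[0,0,0]},{"slide":[-13,0,13],"fingers":1,"angular":[0,0,0]},{"slide":[-13,0,13],"fingers":1,"angular":[0,0,0]},{"slide":[-33,0,-7],"fingers":1,"angular":[0,0,0]},{"slide":[-53,0,-27],"fingers":1,"angular":[0,0,0]},{"slide":[-73,0,-47],"fingers":1,"angular":[0,0,0]},{"slide":[-90,0,-64],"fingers":1,"angular":[0,0,0]},{"slide":[-90,0,-64],"fingers":1,"angular":[0,0,0]},{"slide":[-90,0,-64],"fingers":1,"angular":[0,0,0]}])

```text
clock: 14.82
tcp_pos: [0.49, -0.061, 0.1458]
orientation: [-0.214, 0.769, 0.511, 0.318]
wrist_force: [0.3, 0.2, -2.7]
finger_gap: 0.0246
grip_force: 100.9
```

Run:
```python
from h import *
cam('wrist');w=cam('wrist');save(w,'w9.png');s=get_state();print(s['clock'],s['wrist_force'],s['ft_torque']);print(now(),(now()[0]-G)@hi(67.45))
a=cv2.imread('pics/w5.png',0);b=cv2.imread('pics/w9.png',0)
for nm,(x0,x1,y0,y1) in {'rim':(250,405,12,100),'neck':(300,355,100,170),'Llug':(240,275,22,72),'Rlug':(385,412,22,72),'cap':(300,350,335,365),'rimfront':(280,375,60,125)}.items():
    r=cv2.matchTemplate(b[max(0,y0-12):y1+12,x0-12:x1+12],a[y0:y1,x0:x1],cv2.TM_CCOEFF_NORMED);_,v,_,l=cv2.minMaxLoc(r)
    print(nm,round(v,3),'shift',l[0]-12,l[1]-min(12,y0))
T=Tool()@H
for pit in(0,1,2,3):
    P=np.eye(4);P[:3,3]=[-.122,0,-.022];Q=np.eye(4);Q[:3,:3]=R.from_euler('y',pit,degrees=True).as_matrix();M=T@P@Q@np.linalg.inv(P)
    print(pit,'rim c',np.round(proj(w,M[:3,3]),1),'lugLf',np.round(proj(w,(M@[-.01,.041,-.005,1])[:3]),1),np.round(proj(w,(M@[-.01,-.041,-.005,1])[:3]),1))
```

```text
14.9167 [-0.05335204  1.26675057 -3.21035115] [-1.20544115  0.51770548  0.02267144]
(array([0.53462584, 0.04995888, 0.17548934]), array([67.49588031, -0.07964278,  0.09497082])) -0.10856584471941153
rim 0.79 shift 1 10
neck 0.895 shift -1 7
Llug 0.932 shift 2 11
Rlug 0.782 shift -2 8
cap 0.974 shift 0 0
rimfront 0.945 shift -1 9
0 rim c [324.3  34.1] lugLf [243.2  56.4] [405.6  55.8]
1 rim c [324.3  37.3] lugLf [244.   59.2] [404.8  58.6]
2 rim c [324.3  40.5] lugLf [244.9  62. ] [404.   61.5]
3 rim c [324.4  43.7] lugLf [245.7  64.7] [403.2  64.3]
```

Run:
```python
from h import *
p=cam('wrist');C=np.array(p['tool_from_camera'])
def W(pos,q): 
    q=np.array(q)/np.linalg.norm(q); d=dict(p); d['T']=Tm(pos,Rq(q).as_matrix())@C; return d
w3=W([.5026,-.1951,.0457],[-.034,.92,.081,.382]); w4=W([.5035,-.1991,.1574],[-.032,.92,.08,.383])
T4=Tm([.5035,-.1991,.1574],Rq(np.array([-.032,.92,.08,.383])).as_matrix())@H
F3=Fil(G*0+np.array([.617,-.178,.075])+.0022*hi(9.8),9.8)
def pit(T,a):
    P=np.eye(4);P[:3,3]=[-.122,0,-.022];Q=np.eye(4);Q[:3,:3]=R.from_euler('y',a,degrees=True).as_matrix();return T@P@Q@np.linalg.inv(P)
for nm,X in {'Llug':[0,.038,-.005,1],'Rlug':[0,-.038,-.005,1],'rimfront':[-.034,0,0,1]}.items():
    a=np.array(proj(w3,(F3@X)[:3]))
    print(nm,'w3',a,'pred shift',[np.round(np.array(proj(w4,(pit(T4,k)@X)[:3]))-a,1) for k in(0,1,2)])
a=cv2.imread('pics/w3.png',0);b=cv2.imread('pics/w4.png',0)
for nm,(x0,x1,y0,y1) in {'Llug':(252,285,25,70),'Rlug':(392,416,25,70),'rimfront':(285,385,60,125),'neck':(305,365,100,165),'cap':(305,360,335,368)}.items():
    r=cv2.matchTemplate(b[max(0,y0-20):y1+20,x0-25:x1+25],a[y0:y1,x0:x1],cv2.TM_CCOEFF_NORMED);_,v,_,l=cv2.minMaxLoc(r)
    print(nm,round(v,3),'shift',l[0]-25,l[1]-min(20,y0))
# lug outer corners in w9 by line detection
g=cv2.imread('pics/w9.png',0)
for n in('w3','w4','w5','w9'):
    g=cv2.imread(f'pics/{n}.png',0);print(n,[list(np.round(l,1)) for l in cv2.createLineSegmentDetector(0).detect(g)[0][:,0] if 235<min(l[0],l[2]) and max(l[0],l[2])<420 and max(l[1],l[3])<85 and (max(l[0],l[2])<275 or min(l[0],l[2])>385) and np.hypot(l[0]-l[2],l[1]-l[3])>9])
```

```text
Llug w3 [259.03936488  44.09592552] pred shift [array([-7.1, -0.4]), array([-6.2,  2.7]), array([-5.4,  5.9])]
Rlug w3 [405.9916389   44.46823426] pred shift [array([-7. , -1.1]), array([-7.8,  2. ]), array([-8.6,  5.2])]
rimfront w3 [332.87994296  85.23362948] pred shift [array([-7.6, -0.7]), array([-7.6,  1.2]), array([-7.6,  3.1])]
Llug 0.508 shift -5 1
Rlug 0.868 shift -9 -1
rimfront 0.761 shift -7 -2
neck 0.875 shift -8 -2
cap 0.997 shift -9 -4
w3 [[np.float32(409.9), np.float32(29.2), np.float32(411.0), np.float32(39.3)], [np.float32(254.3), np.float32(56.9), np.float32(270.6), np.float32(57.6)], [np.float32(396.8), np.float32(58.0), np.float32(413.2), np.float32(57.1)], [np.float32(257.5), np.float32(29.5), np.float32(259.6), np.float32(14.4)], [np.float32(389.5), np.float32(20.6), np.float32(395.7), np.float32(33.1)], [np.float32(393.5), np.float32(39.2), np.float32(388.2), np.float32(26.8)], [np.float32(395.3), np.float32(33.1), np.float32(396.0), np.float32(44.4)], [np.float32(410.6), np.float32(65.0), np.float32(394.4), np.float32(65.6)], [np.float32(270.6), np.float32(65.
[... 1253 characters left out ...]
at32(44.3)], [np.float32(246.9), np.float32(56.4), np.float32(263.1), np.float32(56.4)], [np.float32(390.6), np.float32(56.5), np.float32(404.4), np.float32(56.2)]]
w9 [[np.float32(266.2), np.float32(56.9), np.float32(266.7), np.float32(44.3)], [np.float32(271.4), np.float32(79.1), np.float32(262.7), np.float32(75.4)], [np.float32(259.9), np.float32(79.5), np.float32(271.1), np.float32(84.7)], [np.float32(251.8), np.float32(44.4), np.float32(248.2), np.float32(64.6)], [np.float32(261.9), np.float32(42.8), np.float32(251.9), np.float32(42.4)], [np.float32(249.4), np.float32(66.5), np.float32(263.1), np.float32(66.6)], [np.float32(391.0), np.float32(55.8), np.float32(387.5), np.float32(64.6)]]
```

The two pictures from the same pose show the holder has pitched about 3.3° nose-down in the grip. In the first grasp it was level (lug rows 57 → 57). I'll put that pitch into the grasp model, level it by tilting the tool, and grip harder. Then I'll feel for the ledge centre with the rim just inside the mouth.

```bash
cat >> h.py <<'E'
def pit(T,a):
    P=np.eye(4);P[:3,3]=[-.122,0,-.022];Q=np.eye(4);Q[:3,:3]=R.from_euler('y',a,degrees=True).as_matrix();return T@P@Q@np.linalg.inv(P)
E
python3 - <<'E'
from h import *
import h
h.H=pit(H,3.3); np.save('H.npy',h.H); print(h.now())
ps=YM-60
for r,z in((.109,.174),(0,.174),(0,.191)): print(h.go(G-r*hi(ps)+z*U,ps))
E
```

```text
(array([0.53486997, 0.0514195 , 0.16851106]), array([67.55158732,  3.22765224,  0.08571407]))
(array([-1.1,  0.8,  0.5]), array([-0.12,  3.23, -0.  ]))
(array([75.8,  1. , 77.7]), array([-0.12,  3.23, -0.  ]))
(array([87.9,  0.9, 65.7]), array([-0.12,  3.23, -0.  ]))
```

jog_arm(moves=[{"slide":[-1,1,0.5],"fingers":1,"angular":[-0.1,3.2,0]},{"slide":[19,1,20],"fingers":1,"angular":[-0.1,3.2,0]},{"slide":[39,1,40],"fingers":1,"angular":[-0.1,3.2,0]},{"slide":[57,1,59],"fingers":1,"angular":[-0.1,3.2,0]},{"slide":[70,1,72],"fingers":1,"angular":[-0.1,3.2,0]},{"slide":[76,1,78],"fingers":1,"angular":[-0.1,3.2,0]},{"slide":[76,1,78],"fingers":1,"angular":[-0.1,3.2,0]},{"slide":[82,1,72],"fingers":1,"angular":[-0.1,3.2,0]},{"slide":[88,1,66],"fingers":1,"angular":[-0.1,3.2,0]},{"slide":[88,1,66],"fingers":1,"angular":[-0.1,3.2,0]}], squeeze=120)

```text
clock: 15.8
tcp_pos: [0.5327, 0.04, 0.1634]
orientation: [-0.227, 0.759, 0.507, 0.339]
wrist_force: [-1.1, 0.8, -3.4]
finger_gap: 0.0247
grip_force: 118.5
```

```bash
cat > st.py <<'E'
from h import *
f=[];t=[];q=[]
for i in range(3):
    cam('top'); s=get_state(); f.append(s['wrist_force']);t.append(s['ft_torque']);q.append(now()[0]-G)
T=Tool()@H; e=now()[1]; d=np.mean(q,0)
print(round(s['clock'],2),'F',np.round(np.mean(f,0),1),'h,y:',np.round([np.mean(f,0)@hi(e[0]),np.mean(f,0)@hi(e[0]-90)],1),'T',np.round(np.mean(t,0),2),'grip',round(s['grip_force'],1))
print('rim off h,y(mm)',np.round([1e3*d@hi(e[0]),1e3*d@hi(e[0]-90)],1),'z',round(1e3*d[2],1),'ypr',np.round(e,2))
E
python3 st.py
```

```text
15.95 F [ 0.3 -0.  -3.4] h,y: [0.1 0.3] T [-1.29  0.54  0.08] grip 118.7
rim off h,y(mm) [-0.9  1.2] z 191.6 ypr [ 6.736e+01  4.000e-02 -4.000e-02]
```

jog_arm(moves=[{"slide":[1,0,1.1],"fingers":1,"angular":[0,0,0]},{"slide":[1,0,1.1],"fingers":1,"angular":[0,0,0]},{"slide":[1,0,1.1],"fingers":1,"angular":[0,0,0]}])

```text
clock: 16.2
tcp_pos: [0.5328, 0.0418, 0.1617]
orientation: [-0.228, 0.759, 0.506, 0.339]
wrist_force: [-1.1, -0.1, -3.3]
finger_gap: 0.0245
grip_force: 118.9
```

jog_arm(moves=[{"slide":[0.7,0,0.7],"fingers":1,"angular":[0,0,0]},{"slide":[0.7,0,0.7],"fingers":1,"angular":[0,0,0]},{"slide":[0.7,0,0.7],"fingers":1,"angular":[0,0,0]}])

```text
clock: 16.45
tcp_pos: [0.533, 0.043, 0.1617]
orientation: [-0.228, 0.759, 0.506, 0.339]
wrist_force: [-2.0, -0.1, -2.7]
finger_gap: 0.0247
grip_force: 118.9
```

jog_arm(moves=[{"slide":[0.7,0,0.7],"fingers":1,"angular":[0,0,0]},{"slide":[0.7,0,0.7],"fingers":1,"angular":[0,0,0]},{"slide":[0.7,0,0.7],"fingers":1,"angular":[0,0,0]}])

```text
clock: 16.7
tcp_pos: [0.5334, 0.044, 0.1618]
orientation: [-0.228, 0.759, 0.506, 0.339]
wrist_force: [-2.4, -0.5, -3.5]
finger_gap: 0.0242
grip_force: 118.8
```

```bash
python3 st.py
```

```text
16.85 F [-2.1 -0.3 -3.9] h,y: [-1.1 -1.8] T [-1.58  1.    0.68] grip 118.8
rim off h,y(mm) [3.2 0.2] z 190.8 ypr [6.745e+01 6.000e-02 4.000e-02]
```

jog_arm(moves=[{"slide":[1,0,1.1],"fingers":1,"angular":[0,0,0]},{"slide":[1,0,1.1],"fingers":1,"angular":[0,0,0]},{"slide":[1,0,1.1],"fingers":1,"angular":[0,0,0]}])

```text
clock: 17.1
tcp_pos: [0.5339, 0.0455, 0.1619]
orientation: [-0.228, 0.759, 0.506, 0.339]
wrist_force: [-2.6, 1.5, -4.4]
finger_gap: 0.0244
grip_force: 118.7
```

```bash
python3 st.py
```

```text
17.25 F [-3.9  1.2 -4.4] h,y: [-0.4 -4. ] T [-1.61  1.13  1.01] grip 118.7
rim off h,y(mm) [4.7 0.1] z 190.9 ypr [6.745e+01 5.000e-02 4.000e-02]
```

jog_arm(moves=[{"slide":[-2.4,0,-2.6],"fingers":1,"angular":[0,0,0]},{"slide":[-2.4,0,-2.6],"fingers":1,"angular":[0,0,0]},{"slide":[-2.4,-2,-2.6],"fingers":1,"angular":[0,0,0]},{"slide":[-2.4,-2,-2.6],"fingers":1,"angular":[0,0,0]}])

```text
clock: 17.58
tcp_pos: [0.5317, 0.0423, 0.1626]
orientation: [-0.228, 0.759, 0.506, 0.34]
wrist_force: [-0.4, -0.3, -3.0]
finger_gap: 0.0246
grip_force: 118.8
```

```bash
python3 st.py
```

```text
17.73 F [ 0.2 -0.3 -3.4] h,y: [-0.2  0.3] T [-1.33  0.52 -0.01] grip 118.8
rim off h,y(mm) [ 1.  -0.7] z 191.6 ypr [ 6.741e+01  2.000e-02 -8.000e-02]
```

jog_arm(moves=[{"slide":[0,3,0],"fingers":1,"angular":[0,0,0]},{"slide":[0,3,0],"fingers":1,"angular":[0,0,0]},{"slide":[0,3,0],"fingers":1,"angular":[0,0,0]}])

```text
clock: 17.98
tcp_pos: [0.5334, 0.0419, 0.1618]
orientation: [-0.229, 0.759, 0.506, 0.339]
wrist_force: [-3.1, 0.5, -1.6]
finger_gap: 0.025
grip_force: 119.2
```

```bash
python3 st.py
```

```text
18.13 F [-4.1  0.3 -1.9] h,y: [-1.3 -3.9] T [-0.96  0.84  1.11] grip 119.2
rim off h,y(mm) [1.3 1. ] z 190.9 ypr [6.745e+01 4.000e-02 5.000e-02]
```

jog_arm(moves=[{"slide":[0,-2.5,0],"fingers":1,"angular":[0,0,0]},{"slide":[1.5,-2.5,-1.3],"fingers":1,"angular":[0,0,0]},{"slide":[2.6,-2.5,-2.3],"fingers":1,"angular":[0,0,0]},{"slide":[2.6,-2.5,-2.3],"fingers":1,"angular":[0,0,0]}])

```text
clock: 18.47
tcp_pos: [0.5315, 0.042, 0.1649]
orientation: [-0.228, 0.76, 0.507, 0.338]
wrist_force: [0.7, 2.6, -9.1]
finger_gap: 0.0245
grip_force: 118.1
```

```bash
python3 st.py
```

```text
18.62 F [ 0.7  1.3 -9.6] h,y: [1.5 0.2] T [-2.88  0.94 -0.12] grip 118.2
rim off h,y(mm) [ 0.7 -0.9] z 193.6 ypr [6.743e+01 1.500e-01 1.000e-02]
```

jog_arm(moves=[{"slide":[1.1,0,-1],"fingers":1,"angular":[0,0,0]},{"slide":[1.1,0,-1],"fingers":1,"angular":[0,0,0]},{"slide":[1.1,0,-1],"fingers":1,"angular":[0,0,0]}])

```text
clock: 18.87
tcp_pos: [0.5316, 0.0423, 0.1669]
orientation: [-0.228, 0.759, 0.506, 0.339]
wrist_force: [-1.0, -0.3, -7.4]
finger_gap: 0.0247
grip_force: 118.6
```

```bash
python3 st.py
```

```text
19.02 F [-0.1  0.  -7.9] h,y: [ 0.  -0.1] T [-2.66  0.87 -0.07] grip 118.6
rim off h,y(mm) [ 0.9 -0.8] z 195.9 ypr [ 6.742e+01  6.000e-02 -1.000e-02]
```

It's blocked near 0.193 again and slipping slightly. The image scale, the nets and the stand centre all suggest the rim sits about 2 mm further along h than modelled, so the rim catches the far side of the ledge. I'll back out, re-measure the pitch, and check the camera scale against the stand.

jog_arm(moves=[{"slide":[-8,0,7.3],"fingers":1,"angular":[0,0,0]},{"slide":[-16.3,0,14.7],"fingers":1,"angular":[0,0,0]},{"slide":[-16.3,0,14.7],"fingers":1,"angular":[0,0,0]},{"slide":[-37,0,-8],"fingers":1,"angular":[0,0,0]},{"slide":[-58,0,-31],"fingers":1,"angular":[0,0,0]},{"slide":[-79,0,-54],"fingers":1,"angular":[0,0,0]},{"slide":[-90,0,-67],"fingers":1,"angular":[0,0,0]},{"slide":[-90,0,-67],"fingers":1,"angular":[0,0,0]},{"slide":[-90,0,-67],"fingers":1,"angular":[0,0,0]}])

```text
clock: 19.77
tcp_pos: [0.4904, -0.0604, 0.1454]
orientation: [-0.227, 0.76, 0.505, 0.341]
wrist_force: [0.4, 0.7, -2.8]
finger_gap: 0.0247
grip_force: 119.3
```

```bash
python3 st.py
python3 - <<'E'
from h import *
w=cam('wrist');save(w,'w10.png');C=np.array(w['tool_from_camera'])
for n in('w5','w9','w10'):
    g=cv2.imread(f'pics/{n}.png',0);print(n,[list(map(float,np.round(l,1))) for l in cv2.createLineSegmentDetector(0).detect(g)[0][:,0] if 235<min(l[0],l[2]) and max(l[0],l[2])<420 and max(l[1],l[3])<90 and (max(l[0],l[2])<275 or min(l[0],l[2])>385) and np.hypot(l[0]-l[2],l[1]-l[3])>9 and abs(l[1]-l[3])<3])
a=cv2.imread('pics/w5.png',0);b=cv2.imread('pics/w10.png',0)
for nm,(x0,x1,y0,y1) in {'Llug':(240,275,22,72),'rimfront':(280,375,60,125),'neck':(300,355,100,170),'cap':(300,350,335,365)}.items():
    r=cv2.matchTemplate(b[max(0,y0-20):y1+20,x0-12:x1+12],a[y0:y1,x0:x1],cv2.TM_CCOEFF_NORMED);_,v,_,l=cv2.minMaxLoc(r);print(nm,round(v,3),l[0]-12,l[1]-min(20,y0))
q=np.array([-.034,.92,.081,.382]);q/=np.linalg.norm(q);d=dict(w);d['T']=Tm([.5026,-.1951,.0457],Rq(q).as_matrix())@C
S=np.array([.617,-.178,0]);h=hi(9.8);y=hi(99.8)
for dx in(0,.003,.006): print('stand pred',dx,[np.round(proj(d,S+(dx+sx*.0525)*h+sy*.0525*y+z*U),1) for sx,sy,z in((-1,1,.053),(-1,-1,.053),(-1,1,0),(-1,-1,0))])
g=cv2.imread('pics/w3.png',0)
print('w3 stand',[list(map(float,np.round(l))) for l in cv2.createLineSegmentDetector(0).detect(g)[0][:,0] if 235<min(l[0],l[2]) and max(l[0],l[2])<435 and 100<max(l[1],l[3])<200 and np.hypot(l[0]-l[2],l[1]-l[3])>20])
E
```

```text
19.92 F [-0.2  0.2 -2.8] h,y: [ 0.1 -0.2] T [-1.26  0.55  0.01] grip 119.3
rim off h,y(mm) [-108.4   -0.6] z 174.2 ypr [ 6.746e+01  1.000e-02 -5.000e-02]
w5 [[246.89999389648438, 56.400001525878906, 263.1000061035156, 56.400001525878906], [390.6000061035156, 56.5, 404.3999938964844, 56.20000076293945]]
w9 [[261.8999938964844, 42.79999923706055, 251.89999389648438, 42.400001525878906], [249.39999389648438, 66.5, 263.1000061035156, 66.5999984741211]]
w10 [[249.39999389648438, 73.19999694824219, 264.3999938964844, 73.5]]
Llug 0.924 3 18
rimfront 0.826 0 13
neck 0.948 -1 8
cap 0.941 0 -1
stand pred 0 [array([225.1, 150.1]), array([439.8, 150.9]), array([246.7, 200.6]), array([415.3, 201.3])]
stand pred 0.003 [array([225.9, 145.1]), array([438.9, 145.9]), array([247.2, 196.4]), array([414.8, 197.1])]
stand pred 0.006 [array([226.7, 140.2]), array([438., 141.]), array([247.8, 192.2]), array([414.3, 192.9])]
w3 stand [[414.0, 195.0, 364.0, 195.0], [303.0, 195.0, 249.0, 195.0], [413.0, 163.0, 417.0, 192.0], [247.0, 192.0, 251.0, 157.0], [309.0, 155.0, 353.0, 149.0], [424.0, 136.0, 413.0, 163.0], [250.0, 158.0, 243.0, 136.0], [320.0, 108.0, 320.0, 143.0], [412.0, 57.0, 424.0, 137.0], [242.0, 137.0, 254.0, 57.0], [269.0, 134.0, 275.0, 68.0], [276.0, 70.0, 284.0, 106.0], [359.0, 150.0, 393.0, 151.0], [272.0, 150.0, 308.0, 150.0], [392.0, 129.0, 348.0, 129.0], [246.0, 135.0, 267.0, 136.0], [317.0, 129.0, 273.0, 128.0], [398.0, 136.0, 421.0, 137.0], [391.0, 69.0, 398.0, 134.0], [344.0, 141.0, 343.0, 106.0], [285.0, 106.0, 311.0, 124.0], [349.0, 125.0, 372.0, 115.0], [366.0, 184.0, 404.0, 184.0], [261.0, 183.0, 303.0, 184.0]]
```

The stand's base edge at row 195 (predicted 201, or 197 with +3 mm) shows the holder really sits about 4.2 mm further along h. That is 2 mm more than modelled. The pitch totals about 6°. I'll update both and try again.

Run:
```python
from h import *
import h
D=np.eye(4);D[0,3]=.002
h.H=pit(H,2.7)@D; np.save('H.npy',h.H); print(h.now())
ps=YM-60
for r,z in((.11,.174),(0,.174),(0,.190)): print(h.go(G-r*hi(ps)+z*U,ps))
```

```text
(array([0.53529336, 0.05358945, 0.16805077]), array([ 6.74898312e+01,  2.71828138e+00, -3.36330640e-02]))
(array([-2.3,  1.3, -3. ]), array([-0.  ,  2.72,  0.05]))
(array([70.8,  1.4, 79.1]), array([-0.  ,  2.72,  0.05]))
(array([82.8,  1.4, 68.5]), array([-0.  ,  2.72,  0.05]))
```

jog_arm(moves=[{"slide":[-2,1.3,-3],"fingers":1,"angular":[0,2.7,0]},{"slide":[18,1.3,19],"fingers":1,"angular":[0,2.7,0]},{"slide":[38,1.3,42],"fingers":1,"angular":[0,2.7,0]},{"slide":[54,1.3,60],"fingers":1,"angular":[0,2.7,0]},{"slide":[66,1.3,74],"fingers":1,"angular":[0,2.7,0]},{"slide":[71,1.3,79],"fingers":1,"angular":[0,2.7,0]},{"slide":[71,1.3,79],"fingers":1,"angular":[0,2.7,0]},{"slide":[77,1.3,74],"fingers":1,"angular":[0,2.7,0]},{"slide":[83,1.3,68.5],"fingers":1,"angular":[0,2.7,0]},{"slide":[83,1.3,68.5],"fingers":1,"angular":[0,2.7,0]}])

```text
clock: 20.8
tcp_pos: [0.5323, 0.0376, 0.1627]
orientation: [-0.239, 0.751, 0.501, 0.358]
wrist_force: [0.5, -0.8, -3.3]
finger_gap: 0.0247
grip_force: 119.5
```

```bash
python3 st.py
```

```text
20.95 F [ 0.1 -0.2 -2.7] h,y: [-0.2  0.2] T [-1.34  0.56  0.02] grip 119.5
rim off h,y(mm) [-1.7  1.4] z 190.2 ypr [ 6.734e+01  7.000e-02 -4.000e-02]
```

jog_arm(moves=[{"slide":[1.5,0,-1.3],"fingers":1,"angular":[0,0,0]},{"slide":[3,0,-2.5],"fingers":1,"angular":[0,0,0]},{"slide":[3,0,-2.5],"fingers":1,"angular":[0,0,0]}])

```text
clock: 21.2
tcp_pos: [0.5314, 0.0383, 0.1648]
orientation: [-0.24, 0.751, 0.501, 0.357]
wrist_force: [-0.0, 0.3, -2.9]
finger_gap: 0.0249
grip_force: 119.4
```

```bash
python3 st.py
```

```text
21.35 F [ 0.1  0.2 -3.2] h,y: [0.2 0.1] T [-1.32  0.57 -0.02] grip 119.4
rim off h,y(mm) [-1.   0.4] z 193.4 ypr [6.741e+01 5.000e-02 2.000e-02]
```

No contact at 0.1934, where it was blocked before. I'll continue up.

jog_arm(moves=[{"slide":[1.1,0,-0.9],"fingers":1,"angular":[0,0,0]},{"slide":[2.2,0,-1.8],"fingers":1,"angular":[0,0,0]},{"slide":[2.2,0,-1.8],"fingers":1,"angular":[0,0,0]}])

```text
clock: 21.6
tcp_pos: [0.5314, 0.0387, 0.1677]
orientation: [-0.24, 0.751, 0.501, 0.357]
wrist_force: [-0.0, 0.1, -3.2]
finger_gap: 0.025
grip_force: 119.4
```

```bash
python3 st.py
```

```text
21.75 F [-0.2  0.3 -3.4] h,y: [ 0.2 -0.3] T [-1.34  0.52 -0.01] grip 119.4
rim off h,y(mm) [-0.9  0.4] z 196.4 ypr [6.743e+01 5.000e-02 0.000e+00]
```

jog_arm(moves=[{"slide":[0.8,0,-0.6],"fingers":1,"angular":[0,0,0]},{"slide":[1.6,0,-1.2],"fingers":1,"angular":[0,0,0]},{"slide":[1.6,0,-1.2],"fingers":1,"angular":[0,0,0]}])

```text
clock: 22.0
tcp_pos: [0.5314, 0.0387, 0.1696]
orientation: [-0.24, 0.751, 0.501, 0.357]
wrist_force: [0.1, -0.6, -3.9]
finger_gap: 0.0248
grip_force: 119.4
```

```bash
python3 st.py
```

```text
22.15 F [ 0.3  0.2 -3.2] h,y: [0.3 0.2] T [-1.31  0.54 -0.02] grip 119.4
rim off h,y(mm) [-0.8  0.4] z 198.3 ypr [6.742e+01 5.000e-02 0.000e+00]
```

jog_arm(moves=[{"slide":[0.8,0,-0.6],"fingers":1,"angular":[0,0,0]},{"slide":[1.7,0,-1.3],"fingers":1,"angular":[0,0,0]},{"slide":[1.7,0,-1.3],"fingers":1,"angular":[0,0,0]}])

```text
clock: 22.4
tcp_pos: [0.5315, 0.0387, 0.1718]
orientation: [-0.24, 0.751, 0.501, 0.357]
wrist_force: [-0.4, 0.4, -3.0]
finger_gap: 0.0247
grip_force: 119.4
```

```bash
python3 st.py
```

```text
22.55 F [ 0.1  0.2 -2.8] h,y: [0.2 0. ] T [-1.31  0.55  0.04] grip 119.4
rim off h,y(mm) [-0.8  0.4] z 200.5 ypr [ 6.742e+01  5.000e-02 -0.000e+00]
```

jog_arm(moves=[{"slide":[0.6,0,-0.5],"fingers":1,"angular":[0,0,0]},{"slide":[1.2,0,-0.9],"fingers":1,"angular":[0,0,0]},{"slide":[1.2,0,-0.9],"fingers":1,"angular":[0,0,0]}])

```text
clock: 22.8
tcp_pos: [0.5315, 0.0388, 0.1733]
orientation: [-0.24, 0.751, 0.501, 0.357]
wrist_force: [-0.4, -0.2, -3.3]
finger_gap: 0.0244
grip_force: 119.4
```

```bash
python3 st.py
```

```text
22.95 F [ 0.   0.1 -3.3] h,y: [ 0.1 -0. ] T [-1.34  0.56  0.  ] grip 119.4
rim off h,y(mm) [-0.7  0.4] z 201.9 ypr [ 6.742e+01  5.000e-02 -0.000e+00]
```

jog_arm(moves=[{"slide":[0.4,0,-0.3],"fingers":1,"angular":[0,0,0]},{"slide":[0.9,0,-0.7],"fingers":1,"angular":[0,0,0]},{"slide":[0.9,0,-0.7],"fingers":1,"angular":[0,0,0]}])

```text
clock: 23.2
tcp_pos: [0.5313, 0.0388, 0.174]
orientation: [-0.24, 0.751, 0.501, 0.357]
wrist_force: [1.9, -0.4, -4.1]
finger_gap: 0.0246
grip_force: 119.3
```

```bash
python3 st.py
```

```text
23.35 F [-0.3  0.4 -4.2] h,y: [ 0.3 -0.4] T [-1.77  0.73 -0.05] grip 119.3
rim off h,y(mm) [-0.7  0.3] z 202.7 ypr [6.743e+01 8.000e-02 2.000e-02]
```

The gasket contact shows at 0.2027, as specified, so the lugs are inside and the height is right. Now I'll work out the twist waypoints.

```bash
cat > tw.py <<'E'
from h import *
import sys
y0,y1,z0,z1,n=map(float,sys.argv[1:6])
F=now()[0]
for k in range(1,int(n)+1):
    a=k/n; s,r=go([F[0],F[1],z0+(z1-z0)*a],y0+(y1-y0)*a); print(list(np.round(s,1)),list(np.round(r,1)))
E
python3 tw.py 67.45 97.45 .2027 .2040 8 | sed 's/np.float64(//g;s/)//g'
```

```text
[0.2, 7.9, 0.3] [2.9, 0.1, -2.4]
[0.8, 15.6, 0.8] [5.8, 0.1, -4.8]
[1.8, 23.3, 1.6] [8.7, 0.0, -7.1]
[3.1, 30.9, 2.9] [11.7, 0.0, -9.5]
[4.7, 38.4, 4.6] [14.6, 0.0, -11.8]
[6.6, 45.7, 6.6] [17.5, 0.0, -14.2]
[8.7, 52.8, 9.0] [20.4, -0.0, -16.6]
[11.2, 59.7, 11.8] [23.3, -0.0, -18.9]
```

jog_arm(moves=[{"slide":[0.2,7.9,0.3],"fingers":1,"angular":[2.9,0.1,-2.4]},{"slide":[0.8,15.6,0.8],"fingers":1,"angular":[5.8,0.1,-4.8]},{"slide":[1.8,23.3,1.6],"fingers":1,"angular":[8.7,0,-7.1]},{"slide":[3.1,30.9,2.9],"fingers":1,"angular":[11.7,0,-9.5]},{"slide":[3.1,30.9,2.9],"fingers":1,"angular":[11.7,0,-9.5]}])

```text
clock: 23.77
tcp_pos: [0.5638, 0.0301, 0.1737]
orientation: [-0.285, 0.678, 0.596, 0.323]
wrist_force: [-0.0, -1.5, -2.7]
finger_gap: 0.025
grip_force: 119.7
```

```bash
python3 st.py; python3 tw.py 82.4 127.45 .2035 .2050 12 | sed 's/np.float64(//g;s/)//g'
```

```text
23.92 F [ 1.5 -0.8 -4.1] h,y: [-0.6  1.6] T [-2.06  0.09 -0.52] grip 119.5
rim off h,y(mm) [-1.   1.2] z 202.9 ypr [ 8.24e+01  2.00e-02 -3.00e-02]
[0.5, 7.8, -0.0] [2.9, 0.0, -2.3]
[1.1, 15.6, 0.5] [5.9, -0.0, -4.7]
[2.0, 23.3, 1.4] [8.8, -0.0, -7.1]
[3.3, 30.9, 2.7] [11.7, -0.0, -9.4]
[4.8, 38.4, 4.4] [14.6, -0.0, -11.8]
[6.7, 45.7, 6.5] [17.5, -0.0, -14.2]
[8.9, 52.8, 8.9] [20.4, -0.0, -16.5]
[11.3, 59.7, 11.7] [23.4, -0.1, -18.9]
[14.0, 66.3, 14.8] [26.3, -0.1, -21.2]
[17.0, 72.7, 18.3] [29.2, -0.1, -23.6]
[20.3, 78.7, 22.1] [32.1, -0.1, -26.0]
[23.8, 84.4, 26.2] [35.0, -0.1, -28.3]
```

jog_arm(moves=[{"slide":[0.5,7.8,0],"fingers":1,"angular":[2.9,0,-2.3]},{"slide":[1.1,15.6,0.5],"fingers":1,"angular":[5.9,0,-4.7]},{"slide":[2,23.3,1.4],"fingers":1,"angular":[8.8,0,-7.1]},{"slide":[3.3,30.9,2.7],"fingers":1,"angular":[11.7,0,-9.4]},{"slide":[4.8,38.4,4.4],"fingers":1,"angular":[14.6,0,-11.8]},{"slide":[6.7,45.7,6.5],"fingers":1,"angular":[17.5,0,-14.2]},{"slide":[6.7,45.7,6.5],"fingers":1,"angular":[17.5,0,-14.2]}])

```text
clock: 24.5
tcp_pos: [0.6056, 0.0356, 0.1739]
orientation: [-0.347, 0.548, 0.716, 0.259]
wrist_force: [-8.2, 3.7, -6.3]
finger_gap: 0.025
grip_force: 119.8
```

```bash
python3 st.py; python3 tw.py 105 127.45 .2045 .2055 7 | sed 's/np.float64(//g;s/)//g'
```

```text
24.65 F [-5.2  5.  -9.8] h,y: [ 6.2 -3.7] T [-0.98  0.35  1.84] grip 119.7
rim off h,y(mm) [ 1.5 -2.5] z 203.5 ypr [105.18  -0.21   0.27]
[1.3, 6.4, -0.9] [2.2, -0.2, -2.1]
[1.8, 13.1, -0.6] [4.7, -0.2, -4.1]
[2.5, 19.7, -0.0] [7.2, -0.3, -6.1]
[3.5, 26.3, 0.9] [9.7, -0.3, -8.2]
[4.7, 32.7, 2.1] [12.2, -0.3, -10.2]
[6.1, 39.1, 3.5] [14.7, -0.3, -12.2]
[7.7, 45.3, 5.2] [17.2, -0.3, -14.2]
```

```bash
sed -i 's/^F=now.*/F=G/; s/go(\[F\[0\],F\[1\],z0+(z1-z0)\*a\],y0+(y1-y0)\*a)/go(G+.0015*hi(y0+(y1-y0)*a)+(z0+(z1-z0)*a)*U,y0+(y1-y0)*a)/' tw.py; python3 tw.py 105 127.45 .2045 .2055 7 | sed 's/np.float64(//g;s/)//g'
```

```text
[1.3, 8.9, -1.0] [2.2, -0.2, -2.1]
[1.8, 15.4, -0.7] [4.7, -0.2, -4.1]
[2.5, 22.0, -0.1] [7.2, -0.3, -6.1]
[3.4, 28.4, 0.8] [9.7, -0.3, -8.2]
[4.6, 34.8, 2.0] [12.2, -0.3, -10.2]
[6.0, 41.1, 3.4] [14.7, -0.3, -12.2]
[7.6, 47.3, 5.1] [17.2, -0.3, -14.2]
```

jog_arm(moves=[{"slide":[1.3,7,-1],"fingers":1,"angular":[2.2,-0.2,-2.1]},{"slide":[1.8,14,-0.7],"fingers":1,"angular":[4.7,-0.2,-4.1]},{"slide":[2.5,21,-0.1],"fingers":1,"angular":[7.2,-0.3,-6.1]},{"slide":[3.4,28,0.8],"fingers":1,"angular":[9.7,-0.3,-8.2]},{"slide":[3.4,28,0.8],"fingers":1,"angular":[9.7,-0.3,-8.2]}])

```text
clock: 25.07
tcp_pos: [0.6305, 0.047, 0.1743]
orientation: [-0.373, 0.464, 0.773, 0.219]
wrist_force: [-16.3, 12.6, -16.5]
finger_gap: 0.0246
grip_force: 121.3
```

```bash
python3 st.py; python3 tw.py 118 128.45 .2045 .205 4 | sed 's/np.float64(//g;s/)//g'
```

```text
25.22 F [-13.6  13.  -18.3] h,y: [17.8 -5.9] T [-1.01  0.29  2.56] grip 121.1
rim off h,y(mm) [ 3.2 -1.4] z 203.7 ypr [118.1   -0.16   0.23]
[0.0, 6.7, -2.1] [1.8, -0.2, -1.8]
[0.4, 12.0, -1.9] [3.8, -0.2, -3.4]
[0.9, 17.4, -1.5] [5.9, -0.2, -5.0]
[1.5, 22.7, -1.0] [7.9, -0.2, -6.7]
```

jog_arm(moves=[{"slide":[1.4,1,3.3],"fingers":1,"angular":[0,0,0]},{"slide":[1.4,1,3.3],"fingers":1,"angular":[0,0,0]},{"slide":[1.4,1,3.3],"fingers":1,"angular":[0,0,0]}])

```text
clock: 25.47
tcp_pos: [0.6306, 0.0474, 0.174]
orientation: [-0.369, 0.466, 0.774, 0.219]
wrist_force: [-9.5, 1.3, -15.9]
finger_gap: 0.0245
grip_force: 122.6
```

```bash
python3 st.py
```

```text
25.62 F [ -9.6   1.  -16.1] h,y: [ 5.4 -8. ] T [-2.64 -0.    2.36] grip 122.6
rim off h,y(mm) [ 3.6 -0.9] z 202.6 ypr [117.97   0.17   0.13]
```

jog_arm(moves=[{"slide":[-0.4,1,2],"fingers":1,"angular":[0,0,0]},{"slide":[-0.4,1,2],"fingers":1,"angular":[0,0,0]},{"slide":[-0.4,1,2],"fingers":1,"angular":[0,0,0]}])

```text
clock: 25.87
tcp_pos: [0.6307, 0.0475, 0.1737]
orientation: [-0.369, 0.467, 0.774, 0.219]
wrist_force: [-10.7, -5.7, -8.9]
finger_gap: 0.0242
grip_force: 124.2
```

```bash
python3 st.py
python3 - <<'E'
from h import *
p=cam('top')
for t in('filter_holder','handle_mid'): print(t,[(round(r['p'],2),np.round(r['point'],1),np.round(atz(p,r['point'],.205 if t[0]=='f' else .183),4)) for r in tip_of(t,p)[:3]])
w=cam('wrist')
g=cv2.cvtColor(w['color'],cv2.COLOR_RGB2GRAY); cv2.imwrite('pics/w11.png',g)
for n in('w5','w10','w11'):
    g=cv2.imread(f'pics/{n}.png',0)
    for r in(200,240,280,320):
        q=cv2.GaussianBlur(g[r-2:r+3].mean(0)[None],(5,1),1)[0]; d=np.diff(q); print(n,r,285+np.argmin(d[285:320]),335+np.argmax(d[335:372]),end=' ;')
    p=g[:,318:332].mean(1); print(' cap',np.round(p[338:366:2]).astype(int))
E
```

```text
26.02 F [-10.2  -7.1  -9. ] h,y: [ -1.5 -12.3] T [-2.47  0.73  3.08] grip 124.2
rim off h,y(mm) [ 3.7 -0.7] z 202.1 ypr [117.93   0.26   0.14]
filter_holder [(0.77, array([340.5, 261.8]), array([ 0.3856, -0.2382,  0.205 ])), (0.21, array([412.1, 215.1]), array([ 0.5293, -0.4525,  0.205 ]))]
handle_mid [(0.95, array([324.5, 284.2]), array([ 0.3163, -0.1915,  0.183 ])), (0.59, array([244.4, 186.9]), array([0.6101, 0.0627, 0.183 ])), (0.47, array([339.8, 153.7]), array([ 0.7199, -0.2327,  0.183 ]))]
w5 200 296 354 ;w5 240 294 356 ;w5 280 288 362 ;w5 320 289 360 ; cap [ 13  13  12  10  20  85 117 120 120 114  82  94 118 120]
w10 200 297 353 ;w10 240 295 355 ;w10 280 288 362 ;w10 320 290 368 ; cap [ 13  13  12  19  83 118 120 120 115  82  66  66  88 118]
w11 200 295 353 ;w11 240 293 354 ;w11 280 288 362 ;w11 320 290 368 ; cap [ 17  16  14  14  51 119 133 133 133 114  74  69  96 131]
```

```bash
sed -i 's/\.0015\*hi/.0037*hi/' tw.py; python3 tw.py 118 128 .2025 .2030 4 | sed 's/np.float64(//g;s/)//g'
```

```text
[0.2, 6.0, 0.2] [1.9, 0.2, -1.7]
[0.5, 11.0, 0.4] [3.8, 0.2, -3.3]
[1.0, 16.1, 0.7] [5.8, 0.2, -4.9]
[1.6, 21.0, 1.2] [7.7, 0.2, -6.5]
```

jog_arm(moves=[{"slide":[0.2,5,0.2],"fingers":1,"angular":[1.9,0,-1.7]},{"slide":[0.5,10,0.4],"fingers":1,"angular":[3.8,0,-3.3]},{"slide":[0.5,10,0.4],"fingers":1,"angular":[3.8,0,-3.3]}])

```text
clock: 26.47
tcp_pos: [0.6396, 0.0536, 0.1735]
orientation: [-0.379, 0.431, 0.793, 0.203]
wrist_force: [-11.0, -2.4, -7.0]
finger_gap: 0.0246
grip_force: 124.0
```

```bash
python3 st.py
```

```text
26.62 F [-9.8 -1.9 -9.1] h,y: [ 3.8 -9.2] T [-2.16  0.71  3.21] grip 123.9
rim off h,y(mm) [ 4.4 -0.3] z 202.3 ypr [ 1.2302e+02  1.8000e-01 -1.0000e-02]
```

jog_arm(moves=[{"slide":[0.4,5,0.3],"fingers":1,"angular":[2,0,-1.6]},{"slide":[1,10,0.8],"fingers":1,"angular":[3.9,0,-3.2]},{"slide":[1,10,0.8],"fingers":1,"angular":[3.9,0,-3.2]}])

```text
clock: 26.87
tcp_pos: [0.6485, 0.0586, 0.1734]
orientation: [-0.386, 0.396, 0.812, 0.187]
wrist_force: [-8.2, -8.7, -5.7]
finger_gap: 0.0247
grip_force: 124.3
```

```bash
python3 st.py
```

```text
27.02 F [-6.7 -7.2 -8.7] h,y: [-1.5 -9.7] T [-2.52  0.33  2.61] grip 124.1
rim off h,y(mm) [ 3.3 -0.1] z 202.1 ypr [ 1.2795e+02  2.9000e-01 -9.0000e-02]
```

Run:
```python
from h import *
w=cam('wrist'); save(w,'w12.png'); T=Tool()
def edges(n):
    g=cv2.imread(f'pics/{n}.png',0); o=[]
    for r in range(185,265,5):
        q=cv2.GaussianBlur(g[r-2:r+3].mean(0)[None],(5,1),1)[0]; d=np.diff(q); o.append([r,285+np.argmin(d[285:320]),335+np.argmax(d[335:372])])
    o=np.array(o); c=(o[:,1]+o[:,2])/2; k=np.polyfit(o[:,0],c,1); return np.round(k,3),np.round(o[:,2]-o[:,1])[[0,8,-1]],k
hz=(Tool()@np.linalg.inv(Tool()))
for n in('w5','w7','w10','w11','w12'):
    k=edges(n); 
    # image line -> direction on the handle's plane (level plane through handle top), in filter-yaw terms
    s=Tool(); p=dict(w)
    P=(Tool()@H@np.array([-.1,0,-.01,1]))[2]
    A=atz(w,[np.polyval(k[2],190),190],P);B=atz(w,[np.polyval(k[2],260),260],P); d=A-B
    print(n,k[:2],'yaw rel tool now',np.round(np.degrees(np.arctan2(d[1],d[0]))-now()[1][0],2))
```

```text
w5 (array([-5.00000e-03,  3.26301e+02]), array([57, 60, 66])) yaw rel tool now -0.14
w7 (array([-2.00000e-03,  3.25458e+02]), array([56, 60, 66])) yaw rel tool now 0.03
w10 (array([  0.   , 324.808]), array([56, 59, 66])) yaw rel tool now 0.16
w11 (array([-7.00000e-03,  3.25507e+02]), array([56, 66, 66])) yaw rel tool now -0.12
w12 (array([-1.20000e-02,  3.27312e+02]), array([71, 60, 66])) yaw rel tool now -0.45
```

The handle is within 0.5° of the tool's yaw, at about 127.6° against the machine's 127.45°, so it's locked straight out. I'll unload the arm and open the fingers.

jog_arm(moves=[{"slide":[-0.5,-1.2,0.4],"fingers":1,"angular":[0,0,0]},{"slide":[-0.9,-2.2,0.8],"fingers":1,"angular":[0,0,0]},{"slide":[-0.9,-2.2,0.8],"fingers":1,"angular":[0,0,0]}])

```text
clock: 27.32
tcp_pos: [0.6482, 0.0583, 0.1737]
orientation: [-0.383, 0.397, 0.812, 0.19]
wrist_force: [3.6, -4.1, -7.5]
finger_gap: 0.0245
grip_force: 124.8
```

```bash
python3 st.py
```

```text
27.47 F [ 3.5 -4.8 -7.3] h,y: [-5.9 -0.2] T [-2.1  -0.12  1.11] grip 124.8
rim off h,y(mm) [ 3.3 -0.3] z 201.8 ypr [127.75   0.38  -0.35]
```

jog_arm(moves=[{"slide":[0,0,0],"fingers":0.5,"angular":[0,0,0]},{"slide":[0,0,0],"fingers":0.3,"angular":[0,0,0]},{"slide":[0,0,0],"fingers":0.2,"angular":[0,0,0]},{"slide":[0,0,0],"fingers":0.1,"angular":[0,0,0]},{"slide":[0,0,0],"fingers":0.1,"angular":[0,0,0]},{"slide":[0,0,0],"fingers":0.1,"angular":[0,0,0]}])

```text
clock: 27.97
tcp_pos: [0.6486, 0.0597, 0.1749]
orientation: [-0.383, 0.396, 0.812, 0.191]
wrist_force: [-0.7, 0.5, 0.0]
finger_gap: 0.0769
grip_force: 0.0
```

```bash
python3 st.py
python3 - <<'E'
from h import *
w=cam('wrist'); save(w,'w13.png')
g=cv2.imread('pics/w13.png',0)
for n in('w12','w13'):
    g=cv2.imread(f'pics/{n}.png',0)
    for r in(190,215,240,260,300,330):
        q=cv2.GaussianBlur(g[r-2:r+3].mean(0)[None],(5,1),1)[0]; d=np.diff(q); print(r,285+np.argmin(d[285:320]),335+np.argmax(d[335:372]),end=' ;')
    p=g[:,318:332].mean(1); print(n,'cap',np.round(p[330:372:2]).astype(int))
E
```

```text
28.12 F [ 0.  -0.  -0.4] h,y: [-0.  0.] T [-0.55 -0.41  0.01] grip 0.0
rim off h,y(mm) [4.2 0.7] z 203.0 ypr [127.8    0.3   -0.47]
190 295 351 ;215 295 354 ;240 294 355 ;260 292 358 ;300 285 365 ;330 291 369 ;w12 cap [ 21  20  19  18  16  15  14  14  50 117 132 133 132 113  72  67  95 131
 135 135 134]
190 293 349 ;215 292 352 ;240 291 353 ;260 291 354 ;300 288 356 ;330 288 356 ;w13 cap [ 24  22  21  21  19  18  16  15  14  16  76 131 135 135 134 102  68  81
 125 136 136]
```

The grip is open, the forces are zero, and the holder stays put with the handle straight. I'll retreat, rise and bring the tool upright.

jog_arm(moves=[{"slide":[0,0,-25],"fingers":0.1,"angular":[0,0,0]},{"slide":[0,0,-55],"fingers":0.1,"angular":[0,0,0]},{"slide":[0,0,-85],"fingers":0.1,"angular":[0,0,0]},{"slide":[30,0,-110],"fingers":0.3,"angular":[0,-7,0]},{"slide":[60,0,-135],"fingers":0.6,"angular":[0,-14,0]},{"slide":[91,0,-160],"fingers":1,"angular":[0,-21,0]},{"slide":[122,0,-185],"fingers":1,"angular":[0,-28,0]},{"slide":[154,0,-211],"fingers":1,"angular":[0,-35,0]},{"slide":[160,0,-216],"fingers":1,"angular":[0,-42,0]},{"slide":[160,0,-216],"fingers":1,"angular":[0,-49,0]}])

```text
clock: 29.0
tcp_pos: [0.625, 0.0021, 0.4465]
orientation: [-0.085, 0.438, 0.894, 0.037]
wrist_force: [0.1, -0.4, -0.7]
finger_gap: 0.0
grip_force: 0.0
```

Run:
```python
from h import *
w=cam('wrist'); s=get_state(); print(s['clock'],s['tcp_pos'],s['joint_pos'],s['wrist_force'],s['finger_gap'])
c=w['color'].astype(int)
m=((c[...,0]>c[...,1]+50)&(c[...,0]>c[...,2]+50)).astype(np.uint8)
n,l,st,ce=cv2.connectedComponentsWithStats(m)
for k in range(1,n):
    if st[k][4]>60: print(st[k],ce[k],atz(w,ce[k],.331))
print('pred',proj(w,np.array([.5938,.1278,.331])))
R0=Rq(s['orientation']).as_matrix();z=-U;x=R0[:,0]*[1,1,0];x/=np.linalg.norm(x);Rm=np.c_[x,np.cross(z,x),z]
for zt in(.40,.352,.332): print(delta(np.array([.5935,.128,zt]),Rm))
```

```text
29.05 [0.63363543 0.0057831  0.44319885] [-0.17168937  0.74272519  1.26432669  2.22060399  0.11767409  0.7267587 ] [ 1.49763317  1.40982785 -0.29841713] -0.000286527077144598
[ 380   42   45   47 1632] [402.2879902   64.78615196] [0.59326406 0.12795108 0.331     ]
pred [np.float64(402.73935839029616), np.float64(65.44728723672048)]
(array([111.7,  43.7,  63.6]), array([ 0.12, -9.96, -0.01]))
(array([103.4,  43.6, 110.8]), array([ 0.12, -9.96, -0.01]))
(array([ 99.9,  43.6, 130.5]), array([ 0.12, -9.96, -0.01]))
```

jog_arm(moves=[{"slide":[15,10,40],"fingers":1,"angular":[0,0,0]},{"slide":[50,20,60],"fingers":1,"angular":[0,-4,0]},{"slide":[85,34,62],"fingers":1,"angular":[0,-8,0]},{"slide":[112,44,64],"fingers":1,"angular":[0,-10,0]},{"slide":[112,44,64],"fingers":1,"angular":[0,-10,0]},{"slide":[112,44,64],"fingers":1,"angular":[0,-10,0]}])

```text
clock: 29.55
tcp_pos: [0.5859, 0.1312, 0.3948]
orientation: [-0.013, 0.435, 0.9, 0.0]
wrist_force: [0.1, -0.3, 0.3]
finger_gap: 0.0005
grip_force: 0.0
```

Run:
```python
from h import *
w=cam('wrist'); w=cam('wrist'); s=get_state(); print(s['clock'],s['tcp_pos'],s['joint_pos'],s['wrist_force'])
R0=Rq(s['orientation']).as_matrix();z=-U;x=R0[:,0]*[1,1,0];x/=np.linalg.norm(x);Rm=np.c_[x,np.cross(z,x),z]
for zt in(.40,.352,.334): print(delta(np.array([.5935,.128,zt]),Rm))
```

```text
29.65 [0.58916076 0.12740347 0.39449063] [0.07472071 0.41548195 0.56630813 1.74199681 0.01060331 0.9787006 ] [-0.19545217  0.29329289 -0.02842759]
(array([-2.1,  3.7, -5.6]), array([-0.63, -1.16,  0.01]))
(array([-3.1,  4.2, 42.4]), array([-0.63, -1.16,  0.01]))
(array([-3.4,  4.4, 60.4]), array([-0.63, -1.16,  0.01]))
```

jog_arm(moves=[{"slide":[-3,4,20],"fingers":1,"angular":[-0.6,-1.2,0]},{"slide":[-3,4,40],"fingers":1,"angular":[-0.6,-1.2,0]},{"slide":[-3.4,4.4,46],"fingers":1,"angular":[-0.6,-1.2,0]},{"slide":[-3.4,4.4,51],"fingers":1,"angular":[-0.6,-1.2,0]},{"slide":[-3.4,4.4,55],"fingers":1,"angular":[-0.6,-1.2,0]},{"slide":[-3.4,4.4,59],"fingers":1,"angular":[-0.6,-1.2,0]},{"slide":[-3.4,4.4,59],"fingers":1,"angular":[-0.6,-1.2,0]},{"slide":[-3.4,4.4,59],"fingers":1,"angular":[-0.6,-1.2,0]}])

```text
clock: 30.32
tcp_pos: [0.5957, 0.1257, 0.3416]
orientation: [0.004, 0.439, 0.899, 0.001]
wrist_force: [-10.1, -1.4, 30.1]
finger_gap: 0.0001
grip_force: 15.0
```

Run:
```python
from h import *
for i in range(2): a=cam('scene'); 
s=get_state(); print(s['clock'],s['tcp_pos'],s['wrist_force'],s['ft_torque'],s['grip_force'],s['finger_gap'])
R0=Rq(s['orientation']).as_matrix(); print(np.round(R0,3)); print(delta(np.array([.5935,.128,.338]),R0))
```

```text
30.4167 [0.59567599 0.12571669 0.34159893] [-9.63898579 -2.24336572 30.3939345 ] [-0.45404361  2.13539437 -0.00466254] 15.105816960112861 2.229405083740663e-05
[[-0.615  0.788  0.008]
 [ 0.788  0.615 -0.001]
 [-0.006  0.006 -1.   ]]
(array([ 3.2, -0.3,  3.6]), array([0., 0., 0.]))
```

jog_arm(moves=[{"slide":[2,0,-5.5],"fingers":1,"angular":[0,0,0]},{"slide":[2,0,-5.5],"fingers":1,"angular":[0,0,0]},{"slide":[2,0,-5.5],"fingers":1,"angular":[0,0,0]}])

```text
clock: 30.67
tcp_pos: [0.5955, 0.1272, 0.3419]
orientation: [0.002, 0.439, 0.899, -0.0]
wrist_force: [-2.7, -2.9, 16.9]
finger_gap: 0.0002
grip_force: 8.7
```

jog_arm(moves=[{"slide":[0,0,-2],"fingers":1,"angular":[0,0,0]},{"slide":[0,0,-2],"fingers":1,"angular":[0,0,0]},{"slide":[0,0,-2],"fingers":1,"angular":[0,0,0]}])

```text
clock: 30.92
tcp_pos: [0.5954, 0.1273, 0.342]
orientation: [0.001, 0.439, 0.899, -0.001]
wrist_force: [-0.7, -4.3, 9.5]
finger_gap: -0.0003
grip_force: 5.0
```

jog_arm(moves=[{"slide":[0,0,-2],"fingers":1,"angular":[0,0,0]},{"slide":[0,0,-2],"fingers":1,"angular":[0,0,0]},{"slide":[0,0,-2],"fingers":1,"angular":[0,0,0]}])

```text
clock: 31.17
tcp_pos: [0.5952, 0.1283, 0.343]
orientation: [0.0, 0.438, 0.899, -0.001]
wrist_force: [1.0, -2.4, 4.1]
finger_gap: -0.0
grip_force: 2.1
```

jog_arm(moves=[{"slide":[0,0,-2],"fingers":1,"angular":[0,0,0]},{"slide":[0,0,-2],"fingers":1,"angular":[0,0,0]},{"slide":[0,0,-2],"fingers":1,"angular":[0,0,0]}])

```text
clock: 31.42
tcp_pos: [0.5948, 0.1291, 0.3446]
orientation: [-0.001, 0.438, 0.899, -0.001]
wrist_force: [0.9, -1.3, 3.3]
finger_gap: 0.0001
grip_force: 1.7
```

jog_arm(moves=[{"slide":[0,0,-2],"fingers":1,"angular":[0,0,0]},{"slide":[0,0,-2],"fingers":1,"angular":[0,0,0]},{"slide":[0,0,-2],"fingers":1,"angular":[0,0,0]}])

```text
clock: 31.67
tcp_pos: [0.5946, 0.1293, 0.3465]
orientation: [-0.001, 0.438, 0.899, -0.001]
wrist_force: [0.8, -1.4, 2.0]
finger_gap: -0.0001
grip_force: 1.1
```

The force follows the spring: a hard stop at z 0.342, about 5 N there, falling to 2 N at 0.3465. The button went fully down and is coming back up. I'll lift clear and check the scene.

jog_arm(moves=[{"slide":[0,0,-15],"fingers":1,"angular":[0,0,0]},{"slide":[0,0,-40],"fingers":1,"angular":[0,0,0]},{"slide":[-30,0,-50],"fingers":1,"angular":[0,0,0]},{"slide":[-60,0,-50],"fingers":1,"angular":[0,0,0]},{"slide":[-60,0,-50],"fingers":1,"angular":[0,0,0]},{"slide":[-60,0,-50],"fingers":1,"angular":[0,0,0]}])

```text
clock: 32.17
tcp_pos: [0.6322, 0.0811, 0.3948]
orientation: [-0.002, 0.438, 0.899, -0.001]
wrist_force: [-0.7, -0.5, 0.2]
finger_gap: -0.0002
grip_force: 0.0
```

Run:
```python
from h import *
np.set_printoptions(precision=4,suppress=True)
w=cam('wrist');b=cam('top');a=cam('scene');s=get_state();print(s['clock'],s['tcp_pos'],s['wrist_force'])
save(w,'wf.png');save(a,'sf.png')
hm=G-.105*hi(YM)+.183*U; print('handle exp',hm,'tumbler exp',G+.045*U)
for t,z in(('handle_mid',.183),('tumbler',.045),('brew_top',.333)):
    for p,n in((w,'w'),(b,'top'),(a,'scene')): print(t,n,[(round(r['p'],2),np.round(r['point'],1),atz(p,r['point'],z)[:2]) for r in tip_of(t,p)[:2]], np.round(proj(p,hm),1) if t[0]=='h' else '')
# handle direction in the wrist picture: dark bar near the expected place
e0=np.array(proj(w,G-.075*hi(YM)+.197*U));e1=np.array(proj(w,G-.145*hi(YM)+.197*U)); print('bar',e0,e1)
g=w['color'].max(2); m=np.zeros_like(g); cv2.line(m,tuple(int(v) for v in e0),tuple(int(v) for v in e1),1,60)
ys,xs=np.nonzero((g<45)&(m>0)); 
if len(xs)>50:
    vx,vy,x0,y0=cv2.fitLine(np.c_[xs,ys].astype(np.float32),cv2.DIST_HUBER,0,.01,.01).ravel()
    A=atz(w,[x0,y0],.19);B=atz(w,[x0+20*vx,y0+20*vy],.19);d=B-A;print(len(xs),'yaw mod180',np.degrees(np.arctan2(d[1],d[0]))%180)
```

```text
32.3167 [0.631  0.0826 0.396 ] [-0.3153  0.0283  0.5967]
handle exp [0.6406 0.0666 0.183 ] tumbler exp [0.5768 0.15   0.045 ]
handle_mid w [(0.69, array([322. , 184.6]), array([0.635 , 0.0692])), (0.67, array([ 27.9, 154.2]), array([ 0.3888, -0.0846]))] [324.9 189.9]
handle_mid top [(0.91, array([325.7, 287.6]), array([ 0.3062, -0.1953])), (0.69, array([240.1, 180.5]), array([0.63  , 0.0769]))] [243.5 177.2]
handle_mid scene [(0.7, array([262.2, 215.6]), array([ 0.4548, -0.2998])), (0.47, array([378.2, 186.3]), array([0.6396, 0.0478]))] [381.6 183.8]
tumbler w [] 
tumbler top [] 
tumbler scene [(0.45, array([376.3, 196.8]), array([0.5763, 0.1496])), (0.36, array([235.1, 325.3]), array([ 0.6013, -0.5485]))] 
brew_top w [(0.64, array([321.7, 127.7]), array([0.593 , 0.1259]))] 
brew_top top [(0.66, array([211.6, 185.5]), array([0.5908, 0.1199]))] 
brew_top scene [(0.54, array([384. , 131.9]), array([0.5911, 0.1308])), (0.44, array([235. , 326.1]), array([ 0.7822, -0.6347]))] 
bar [325.1541 163.2282] [324.4625 231.8995]
747 yaw mod180 128.12915742394296
```

```bash
python3 -c "
from workcell import *
print(hand_in())"
```

```text
the job is handed in; nothing more can be done
None
```

The job is handed in at 32 s: the filter holder is locked in the group head with its handle straight out (measured within about 1°), the red button was pressed fully down and released, and the tumbler still stands under the spouts by the last camera check.

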